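# Tip the ice pail into the drinks tub

### The arm

A 6-joint arm with a two-finger parallel gripper is mounted at the origin on the work surface. World frame = base frame: x ahead of the robot, y to its left, z up, the work surface at z = 0. Lengths are in m, angles in degrees, forces in N, time in s.
With the tool pointing down it reaches from about 0.35 to 0.875 m from the base axis. Payload 4.2 kg.
Tool frame: the origin (TCP) lies midway between the tips of the shut fingers; the grasp point (between the pads) lies 19 mm behind it; z points along the fingers, y is the line along which they close (so a half turn about z gives the same grasp; the last joint's range is limited). The gripper opens to 87 mm and grips with 3 to 60 N. Pads are 19 mm wide; open, the fingers measure 117 mm over their backs; the gripper's body (75 mm by 190 mm) begins 51 mm behind the grasp point.
Start: joints at [91.65, 22.042, 0.453, 0, -68.411, -14.817], TCP at [0.142, 0.609, 0.223] pointing down, gripper open.
Joint ranges: [-179.83, 179.83], [-69.29, 118.12], [-61.27, 80.66], [-181.25, 117.63], [-171.15, -9.14], [-177.46, 177.46]. Speed limits (degrees/s): [159.86, 159.86, 180, 180, 180, 180].

### API

Orientations are given as a 3x3 rotation matrix whose columns are the frame's x, y, z axes.
In Python, from station import sense, capture, finish_job, silhouettes, landmark_of gives the robot as it stands.
- The arm moves only by the tool step_arm, never from a script. Its arguments are lists of equal length, an entry for each row: "linear": the shift along the tool's x, y, z in mm, a list of three; "delta_rot": the turn, a rotation vector about the tool's x, y, z in rad, a list of three; "grip": the finger opening in mm, from 0 to 87. A call has 1 to 10 rows; each row shifts and turns the commanded pose from where the row before left it, along the tool's axes as they then stand; what a row does not reach is not made up. A row lasts 1/8 s, in which the tool goes at most 62.5 mm and 10.7 degrees, less where a joint would pass 70% of its speed; a pose out of reach is approached as far as the arm can. A call with a gripper value outside its range is refused whole. The fingers move at their own pace and stop on an object; the grip force is fixed at half the most. Time passes only in rows, so rows that do not move let the fingers close. It gives the time, the measured TCP pose, the force, the opening and the grip force at its end, in the units of the state.
- sense(): the state, without advancing time (a new reading comes with each control period).
- capture(name): name is "scene" or "top"; returns a dict with "img" (420x560x3 uint8, red, green, blue), "fx", "fy", "cx", "cy" (pixels), "world_to_cam" (4x4, takes a point from world to camera coordinates). Camera axes: x right, y up, looking along -z (the intrinsics and any distortion apply to the point x, -y, -z); pixel columns grow to the right and rows downward; lengths in m; the calibration is good to about 2 mm. A picture is of the moment at which its call begins. There is no depth.
- finish_job(): hands the job in; it is judged then, once.
Trained networks look in the newest picture that a camera, given by its name, has taken for a name from the list of things; names that differ only in an ending like _2 or _b are one class to them, and where a whole thing is asked for, a point or a joint stands for the part that bears it (a point fixed in the world has none). Each returns a list of dicts, best first, with "score" (0 to 1); they miss things now and then, are a little off and sometimes report something else, mostly with a low value. They report only what shows in the picture. A call takes as long as a camera call. They do not tell look-alikes from the thing itself.
- silhouettes(camera, label): "mask" (420x560 bool, what is visible of it) and "point" ([column, row] in pixels, amid what is visible of it).
- landmark_of(camera, label): "point" ([column, row] in pixels: a listed point, or the origin of a listed thing).
The state is a dict: "time_s": time; "joints": joint angles; "joint_velocities": joint speeds; "effort": joint torques, N m; "tcp_pos": TCP position; "ee_rot": TCP orientation; "wrist_force": force on the tool from outside, world axes, zero at the start; "moment": the same for the moment, N m; "gripper_width": opening from 0.0 (shut) to 1.0 (fully open); "gripper_force": force on a finger pad.
Only numpy, scipy, OpenCV 4.12 (cv2) and the standard library are available. Lean on these libraries where they do the work, as an engineer would, in place of code of your own. Each camera call takes 0.05 s, during which the arm holds its last target. There are 200 camera calls.

### The job

Lift the pail of ice balls by its bail and stand it upright on the mat in front of the drinks tub, its knob pointing away from the tub, and let go. Then take it by the knob on its bottom rim and tip it over the tub until all five ice balls lie in the tub, and stand the empty pail upright on the mat again and let go. Leave the bottles in the tub standing and the other things on the counter where they are.

Things in the scene. Friction and masses are not known exactly. Their poses are not given: they have to be found in the camera images.
- pail: Navy open pail, upright, holding five loose ice balls. Origin: centre of its underside; z up its axis. Outer radius 42 mm at the bottom, widening straight to 57 mm at the mouth; 100 mm high; wall 4 mm, floor 5 mm. 0.3 to 0.5 kg filled. Its +x side is the pouring side, the knob is at -x; the bail swings about its y axis.
- bail: Red bail (carrying handle). Origin: on its swing axis, on the pail's axis 90 mm above the underside; z towards the middle of its grip. Wire legs (7 mm) 62 mm either side (y) of the axis. The stiff hinge stays where it is left (up to 0.5 rad towards +x or -x of the pail at the start; limit 1.4); lifted by the bail, the pail hangs upright within some 5 degrees.
- bail_grip (a point): Middle of the bail's straight round grip, 14 mm thick and 66 mm long along the pail's y axis; 65 mm from the swing axis (155 mm above the pail's underside when the bail stands up).
- knob: Red round knob on a 10 mm stem from the pail's bottom rim: drum 26 mm diameter, with 10 mm stub ends, 28 mm over them along y. Origin: its centre, 75 mm from the pail's axis to -x, 30 mm above the underside; axes as the pail's. The mouth is 70 mm higher: lean the gripper back. Pinched lightly (25 N) on the stubs, the pail can turn about y between the fingers; a hard grip (70 N) stops that.
- tub: White fixed drinks tub, 140 mm (x) by 300 mm (y), walls 6 mm, 80 mm high at the far side and ends, 50 mm at the front (-x). Origin: centre of the underside. A green mat 150 (x) by 140 mm, 3 mm thick, is fixed to the counter in front (-x) of it. Two drink bottles stand in its two far corners.
- rail_mid (a point): Middle of the round steel rail (12 mm thick, 300 mm long, along the tub's y) on the tub's front wall; rail axis 50 mm above the counter. A tipping pail may lean on it or pass above it.
- mat_spot (a point): Centre of the mat, on its upper side, 3 mm above the counter; axes as the tub's; 80 mm in front (-x) of the rail axis. A pail standing here with its +x towards the tub clears the rail by about 24 mm.
- tub_floor (a point): Centre of the tub's inner floor, 5 mm above the counter; axes as the tub's.
- cola: Bystander: dark bottle with red cap, 54 mm diameter, 150 mm high, standing in the tub's far +y corner; origin under its centre.
- tea: Bystander: green bottle with white cap, 54 mm diameter, 150 mm high, standing in the tub's far -y corner; origin under its centre.
- mug: Bystander: white mug, 80 mm diameter, 90 mm high; origin under its centre.
- jar: Bystander: amber jar with green lid, 70 mm diameter, 90 mm high; origin under its centre.
- soap: Bystander: blue soap bottle with orange cap, 60 mm diameter, 170 mm high; origin under its centre.
- can: Bystander: can with a yellow label, 66 mm diameter, 100 mm high; origin under its centre.
- ice0_center (a point): Centre of one of the five pale blue hard plastic reusable ice balls, 30 mm diameter, 18 g, lying in the pail at the start.
- ice1_center (a point): Centre of one of the five pale blue hard plastic reusable ice balls, 30 mm diameter, 18 g, lying in the pail at the start.
- ice2_center (a point): Centre of one of the five pale blue hard plastic reusable ice balls, 30 mm diameter, 18 g, lying in the pail at the start.
- ice3_center (a point): Centre of one of the five pale blue hard plastic reusable ice balls, 30 mm diameter, 18 g, lying in the pail at the start.
- ice4_center (a point): Centre of one of the five pale blue hard plastic reusable ice balls, 30 mm diameter, 18 g, lying in the pail at the start.
Mind the look-alikes: they are no part of the job. What is shaped like the pail but brown, green or orange is not meant.

How it is judged (in metres and radians):
On the way, in this order (a step that is already met when the one before it is completed fails the run):
1. the pail is lifted clear of the counter (20 mm), upright, with the fingers on the bail (contact force between the fingers and bail above 0.5 N and height (world z) of pail above 0.02 m and angle between pail's own z axis and vertical below 0.5 rad), for 0.2 s.
2. the pail stands upright on the mat (its centre within 35 mm of the mat's), its knob pointing away from the tub within 0.5 rad, and the fingers have let go of it (horizontal distance between pail and mat_spot below 0.035 m and angle between pail's own z axis and vertical below 0.08 rad and z of pail in the frame of mat_spot below 0.005 m and contact force between the fingers and pail below 0.2 N and angle between the x axis of pail and the x axis of tub, either way round below 0.5 rad and x of knob in the frame of mat_spot below -0.03 m), for 0.2 s.
3. the pail is tipped at least 1.3 rad with the fingers on the knob (contact force between the fingers and knob above 0.5 N and angle between pail's own z axis and vertical above 1.3 rad), for 0.1 s.
At the end, for the whole second after the job is handed in: All five ice balls lie inside the tub (centres within its walls and less than 60 mm above its floor), the pail stands upright (within 0.08 rad) on the mat, its centre within 50 mm of the mat's, at rest and released, and both bottles in the tub stand (horizontal distance between pail and mat_spot below 0.05 m and angle between pail's own z axis and vertical below 0.08 rad and z of pail in the frame of mat_spot below 0.005 m and contact force between the fingers and pail below 0.2 N and linear speed of pail below 0.02 m/s and x of ice0_center in the frame of tub_floor between -0.067 and 0.067 m and y of ice0_center in the frame of tub_floor between -0.147 and 0.147 m and z of each of ice0_center, ice1_center, ice2_center, ice3_center, ice4_center in the frame of tub_floor below 0.06 m and x of ice1_center in the frame of tub_floor between -0.067 and 0.067 m and y of ice1_center in the frame of tub_floor between -0.147 and 0.147 m and x of ice2_center in the frame of tub_floor between -0.067 and 0.067 m and y of ice2_center in the frame of tub_floor between -0.147 and 0.147 m and x of ice3_center in the frame of tub_floor between -0.067 and 0.067 m and y of ice3_center in the frame of tub_floor between -0.147 and 0.147 m and x of ice4_center in the frame of tub_floor between -0.067 and 0.067 m and y of ice4_center in the frame of tub_floor between -0.147 and 0.147 m and angle between each of cola, tea's own z axis and vertical below 0.3 rad); the robot touches nothing.
It fails at once if the mug, jar, soap or can is pushed more than 40 mm or knocked over (distance of any of mug, jar, soap, can from where it was at the start of the episode above 0.04 m or angle between any of mug, jar, soap, can's own z axis and vertical above 0.5 rad).
It fails at once if a bottle in the tub is knocked over (angle between any of cola, tea's own z axis and vertical above 0.8 rad).
It also fails if it takes over 72 s, if anything falls off the work surface, if the arm or the gripper's body presses on something with over 40 N, if the wrist force passes 120 N, or if a joint passes its speed limit or range.

## Working session

There is one attempt and no reset: what is moved stays moved. The work goes in short steps, Python scripts to look and compute and a tool call to move; the robot and the scene stay as the last step left them, time stands still between calls to the robot, and variables do not carry over. Pictures are saved under pics/ and viewed, at most 10 in all, crops included, and the job is handed in when it is done.

Besides the shell and the picture viewer there is one more tool, called after "Emit:" by a JSON object that holds its "method" and its "body", one argument or row to a line. step_arm: Moves the arm, as the interface text tells. Its arguments: {"type":"object","properties":{"linear":{"type":"array"},"delta_rot":{"type":"array"},"grip":{"type":"array"}},"required":["linear","delta_rot","grip"]}

```bash
mkdir -p pics
cat > h.py <<'E'
import numpy as np, cv2
from station import *
def snap(n):
    c=capture(n); return c
def ray(c,p):
    x=(p[0]-c['cx'])/c['fx']; y=(p[1]-c['cy'])/c['fy']
    T=np.linalg.inv(np.array(c['world_to_cam'])); d=T[:3,:3]@np.array([x,-y,-1]); return T[:3,3],d
def atz(c,p,z):
    o,d=ray(c,p); return o+d*(z-o[2])/d[2]
def tri(rs):
    A=np.zeros((3,3));b=np.zeros(3)
    for o,d in rs:
        d=d/np.linalg.norm(d);P=np.eye(3)-np.outer(d,d);A+=P;b+=P@o
    x=np.linalg.solve(A,b)
    return x,[np.linalg.norm((np.eye(3)-np.outer(d,d)/(d@d))@(x-o)) for o,d in rs]
def proj(c,X):
    q=np.array(c['world_to_cam'])@np.append(X,1); return [c['cx']+c['fx']*q[0]/-q[2], c['cy']-c['fy']*q[1]/-q[2]]
E
python3 - <<'E'
from h import *
np.set_printoptions(precision=3,suppress=True)
ims=[]
cs={n:snap(n) for n in('scene','top')}
for n,c in cs.items():
    print(n,[k for k in c],np.linalg.inv(c['world_to_cam'])[:3,3],c['fx'])
    ims.append(c['img']); cv2.imwrite(f'pics/{n}0.png',c['img'][:,:,::-1])
for l in ['pail','bail','bail_grip','knob','rail_mid','mat_spot','tub','cola','tea','mug','jar','soap','can']:
    for n in cs:
        r=landmark_of(n,l)
        print(l,n,[(np.round(a['point']).tolist(),round(a['score'],2)) for a in r[:5]])
E
```

```text
scene ['img', 'fx', 'fy', 'cx', 'cy', 'world_to_cam'] [1.218 0.158 1.205] 389.5925698142686
top ['img', 'fx', 'fy', 'cx', 'cy', 'world_to_cam'] [0.471 0.009 1.169] 414.7394051979172
pail scene [([216.0, 158.0], 0.93), ([194.0, 195.0], 0.89), ([173.0, 159.0], 0.83), ([276.0, 172.0], 0.56)]
pail top [([300.0, 283.0], 0.93), ([396.0, 222.0], 0.83), ([441.0, 280.0], 0.7), ([388.0, 295.0], 0.66)]
bail scene [([276.0, 160.0], 0.67), ([217.0, 140.0], 0.55), ([170.0, 142.0], 0.46), ([186.0, 182.0], 0.45)]
bail top [([404.0, 219.0], 0.81), ([394.0, 297.0], 0.72), ([304.0, 284.0], 0.68), ([458.0, 280.0], 0.53), ([234.0, 186.0], 0.47)]
bail_grip scene [([188.0, 176.0], 0.53), ([215.0, 128.0], 0.52), ([164.0, 130.0], 0.47), ([271.0, 149.0], 0.46)]
bail_grip top [([467.0, 284.0], 0.85), ([305.0, 290.0], 0.61), ([400.0, 303.0], 0.58), ([406.0, 210.0], 0.53), ([445.0, 232.0], 0.25)]
knob scene [([256.0, 172.0], 0.49), ([334.0, 280.0], 0.49), ([236.0, 150.0], 0.44)]
knob top [([409.0, 246.0], 0.64), ([362.0, 310.0], 0.64), ([326.0, 268.0], 0.51)]
rail_mid scene [([309.0, 241.0], 0.95)]
rail_mid top 
[... 238 characters left out ...]
9), ([411.0, 210.0], 0.7)]
cola scene [([265.0, 262.0], 0.68), ([333.0, 283.0], 0.55)]
cola top [([201.0, 146.0], 0.7), ([396.0, 223.0], 0.66)]
tea scene [([267.0, 267.0], 0.76)]
tea top [([278.0, 155.0], 0.95), ([404.0, 225.0], 0.56)]
mug scene [([224.0, 252.0], 0.84), ([266.0, 267.0], 0.55)]
mug top [([332.0, 155.0], 0.85), ([397.0, 219.0], 0.74)]
jar scene [([167.0, 235.0], 0.84), ([191.0, 188.0], 0.32)]
jar top [([408.0, 166.0], 0.81)]
soap scene [([187.0, 182.0], 0.67), ([413.0, 244.0], 0.56), ([221.0, 253.0], 0.45), ([194.0, 194.0], 0.33)]
soap top [([107.0, 220.0], 0.59)]
can scene [([158.0, 185.0], 0.78), ([415.0, 244.0], 0.7)]
can top [([447.0, 232.0], 0.66), ([395.0, 220.0], 0.65)]
```

```bash
ls; python3 -c "
from station import sense;print(sense())"
```

```text
h.py
pics
{'time_s': 1.4, 'joints': array([ 9.16486937e+01,  2.20411476e+01,  4.53164417e-01,  1.00135166e-04,
       -6.84118976e+01, -1.48167133e+01]), 'joint_velocities': array([-0.03050679, -0.00564153, -0.05319306,  0.02931011, -0.0326421 ,
        0.01718201]), 'effort': array([-1.34360612e-04, -3.90465832e+01,  1.87622201e+01,  4.22450557e+00,
        1.54867867e-02, -2.61215962e-05]), 'tcp_pos': array([0.14235068, 0.6085519 , 0.22255963]), 'ee_rot': array([[ 9.73706355e-01, -2.27806793e-01,  1.56453985e-06],
       [-2.27806793e-01, -9.73706355e-01,  2.12716176e-06],
       [ 1.03882049e-06, -2.42764373e-06, -1.00000000e+00]]), 'wrist_force': array([-0.19961466, -0.48391473,  0.03722265]), 'moment': array([-0.01610963,  0.00794756, -0.00907623]), 'gripper_force': 0.0, 'gripper_width': 1.0045238582973295}
```

View pictures.

View pics/scene0.png

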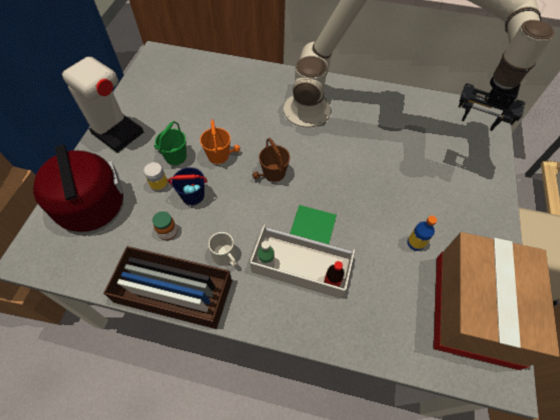

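View pics/top0.png

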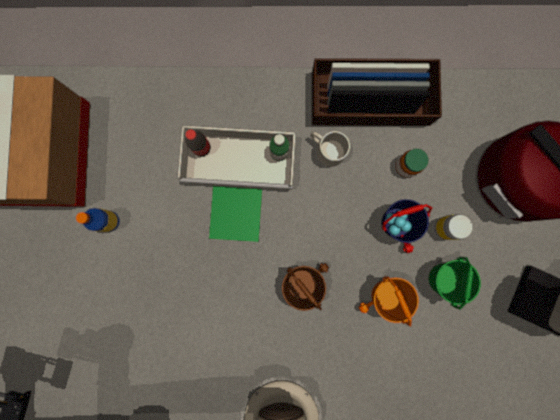

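Scene: navy pail at about (190,186), tub (302,260), mat (314,224). Top: navy pail (404,222), its knob (409,247), bail grip about (406,210); the can (455,227) is close on its right.

Run:
```python
from h import *
np.set_printoptions(precision=3,suppress=True)
T,S=snap('top'),snap('scene')
P=lambda n,a,b:print(n,*tri([ray(T,a),ray(S,b)]))
P('pail',[396,222],[194,195])
P('grip',[406,210],[188,176])
print('grip z', [atz(T,[406,210],z) for z in(.14,.155)])
print('knob',atz(T,[409,246.5],.03))
P('rail',[235,184],[309,241]);print(atz(T,[235,184],.05),atz(S,[309,241],.05))
print('mat',atz(T,[236,212],.003),atz(S,[309,228],.003))
for l,z in [('bail',.09),('pail',.1)]:
  for n,c in (('top',T),('scene',S)):
    ctr=[404,220] if n=='top' else [190,186]
    for a in silhouettes(n,l):
      if np.hypot(*(np.array(a['point'])-ctr))<25:
        m=a['mask'];ys,xs=np.where(m);print(l,n,a['score'],a['point'],xs.min(),xs.max(),ys.min(),ys.max(),m.sum())
# mat by colour (green), top
for n,c in (('top',T),('scene',S)):
  hsv=cv2.cvtColor(c['img'],cv2.COLOR_RGB2HSV);m=cv2.inRange(hsv,(50,150,60),(75,255,255))
  k,lab,st,ce=cv2.connectedComponentsWithStats(m)
  i=1+np.argmax(st[1:,4]);cnt=np.argwhere(lab==i)[:,::-1].astype(np.float32)
  r=cv2.minAreaRect(cnt);print(n,st[i],r,[atz(c,p,.003)[:2] for p in cv2.boxPoints(r)])
  hsvr=cv2.inRange(hsv,(0,170,120),(6,255,255))|cv2.inRange(hsv,(174,170,120),(180,255,255))
  k,lab,st,ce=cv2.connectedComponentsWithStats(hsvr)
  for j in range(1,k):
    if st[j,4]>8: print(' red',st[j],ce[j])
cv2.imwrite('pics/crop.png',np.hstack([cv2.resize(T['img'][180:270,350:480],(390*1,270)),cv2.resize(S['img'][140:230,130:260],(390,270))])[:,:,::-1])
```

```text
pail [ 0.535 -0.313  0.009] [np.float64(0.0038311647427067812), np.float64(0.0038311647427069816)]
grip [ 0.556 -0.297  0.161] [np.float64(0.0020826946523560957), np.float64(0.0020826946523560264)]
grip z [array([ 0.558, -0.306,  0.14 ]), array([ 0.557, -0.301,  0.155])]
knob [ 0.468 -0.346  0.03 ]
rail [0.633 0.133 0.044] [np.float64(0.0023660193698061844), np.float64(0.0023660193698061115)]
[0.632 0.13  0.05 ] [0.635 0.136 0.05 ]
mat [0.559 0.131 0.003] [0.562 0.125 0.003]
bail top 0.6 [408.8, 210.4] 381 430 204 227 227
bail scene 0.68 [175.6, 176.6] 173 192 176 177 20
pail top 0.93 [409.8, 218.7] 380 431 199 252 1483
pail scene 0.72 [178.6, 179.0] 169 205 174 180 134
pail scene 0.66 [189.3, 182.4] 169 206 168 204 891
top [ 210  187   51   54 2119] ((235.0575408935547, 213.1371612548828), (47.893680572509766, 51.219635009765625), 3.814074993133545) [array([0.488, 0.204]), array([0.633, 0.198]), array([0.625, 0.062]), array([0.48, 0.07])]
 red [186 130  10   9  65] [190.415 133.938]
 red [393 205  39  12 147] [410.993 209.83 ]
 red [406 244   7   9  50] [408.9 247.7]
scene [ 291  206   45   37 1103] ((312.9145202636719, 223.9248809814453), (38.7847785949707, 28.910436630249023), 14.743562698364258) [array([0.597, 0.066]), array([0.479, 0.067]), array([0.487, 0.206]), array([0.602, 0.199])]
 red [97 79 10 11 27] [100.037  82.37 ]
 red [171 174  28   5  86] [184.256 176.256]
 red [334 262   8   7  48] [337.896 265.083]
```

View pics/crop.png

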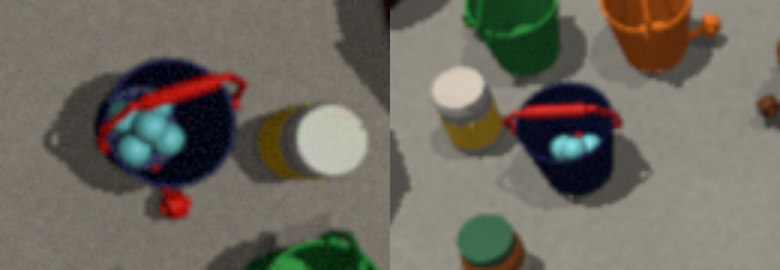

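Run:
```python
from h import *
from scipy.optimize import least_squares
np.set_printoptions(precision=4,suppress=True)
T,S=snap('top'),snap('scene')
g,e=tri([ray(T,[410,210]),ray(S,[187,177])]);print('grip',g,e)
def m(x,y,w,p,z):return np.array([x+np.cos(w)*p[0]-np.sin(w)*p[1],y+np.sin(w)*p[0]+np.cos(w)*p[1],z])
R=np.sqrt
def f(v):
    x,y,w,b=v;r=[]
    gr=m(x,y,w,(.065*np.sin(b),0),.09+.065*np.cos(b))
    r+=list(np.array(proj(T,m(x,y,w,(-.078,0),.034)))-[408.9,247.7])
    r+=list(np.array(proj(T,[x,y,.1]))-[405.3,220])
    r+=list(np.array(proj(S,[x,y,.1]))-[188.7,179.3])
    r+=list(np.array(proj(T,gr))-[410,210]); r+=list(np.array(proj(S,gr))-[187,177])
    return r
s=least_squares(f,[.535,-.313,.4,.3]);x,y,w,b=s.x
print(s.x,np.degrees(w),np.round(s.fun,1),'grip',m(x,y,w,(.065*np.sin(b),0),.09+.065*np.cos(b)))
```

```text
grip [ 0.556  -0.3055  0.1539] [np.float64(0.005469136135473811), np.float64(0.005469136135473977)]
[ 0.5353 -0.3154  0.378   0.3386] 21.65933648871566 [ 0.1  0.6 -0.1  0.1 -0.9  1.1 -1.9  0.7 -2.  -0.2] grip [ 0.5554 -0.3074  0.1513]
```

Emit:
{"method": "step_arm", "body": {
  "linear": [
    [30.5,40,-2],
    [30.5,40,-2],
    [30.5,40,-2],
    [30.5,40,-2],
    [30.5,40,-2],
    [30.5,40,-2],
    [30.5,40,-2],
    [30.5,40,-2],
    [30.5,40,-2],
    [30.5,40,-2]
  ],
  "delta_rot": [
    [0,0,0],
    [0,0,0],
    [0,0,0],
    [0,0,0],
    [0,0,0],
    [0,0,0],
    [0,0,0],
    [0,0,0],
    [0,0,0],
    [0,0,0]
  ],
  "grip": [87,87,87,87,87,87,87,87,87,87]
}}

```text
time_s: 3.05
tcp_pos: [0.3486, 0.1482, 0.2431]
ee_rot: [[0.974, -0.227, 0.001], [-0.227, -0.974, 0.001], [0.001, -0.001, -1.0]]
wrist_force: [0.8, -0.2, -0.1]
gripper_width: 0.999
gripper_force: 0.0
```

Emit:
{"method": "step_arm", "body": {
  "linear": [
    [30.5,40,-2],
    [30.5,40,-2],
    [30.5,40,-2],
    [30.5,40,-2],
    [30.5,40,-2],
    [30.5,40,-2],
    [30.5,40,-2],
    [30.5,40,-2],
    [30.5,40,-2],
    [30.5,40,-2]
  ],
  "delta_rot": [
    [0,0,0],
    [0,0,0],
    [0,0,0],
    [0,0,0],
    [0,0,0],
    [0,0,0],
    [0,0,0],
    [0,0,0],
    [0,0,0],
    [0,0,0]
  ],
  "grip": [87,87,87,87,87,87,87,87,87,87]
}}

```text
time_s: 4.3
tcp_pos: [0.5546, -0.311, 0.2626]
ee_rot: [[0.974, -0.228, 0.0], [-0.228, -0.974, -0.0], [0.0, 0.0, -1.0]]
wrist_force: [-0.1, 0.8, 0.0]
gripper_width: 1.001
gripper_force: 0.0
```

Emit:
{"method": "step_arm", "body": {
  "linear": [
    [0,0,0],
    [0,0,0],
    [0,0,0],
    [0,0,0],
    [0,0,0],
    [0,0,0]
  ],
  "delta_rot": [
    [0,0,0.16],
    [0,0,0.16],
    [0,0,0.16],
    [0,0,0.16],
    [0,0,0.16],
    [0,0,0.16]
  ],
  "grip": [87,87,87,87,87,87]
}}

```text
time_s: 5.05
tcp_pos: [0.5541, -0.3094, 0.2625]
ee_rot: [[0.367, -0.93, -0.0], [-0.93, -0.367, 0.0], [-0.0, 0.0, -1.0]]
wrist_force: [-0.5, 0.5, -0.6]
gripper_width: 1.0
gripper_force: 0.0
```

Emit:
{"method": "step_arm", "body": {
  "linear": [
    [-1,-2,35],
    [0,0,35],
    [0,0,35],
    [0,0,25],
    [0,0,0],
    [0,0,0],
    [0,0,0],
    [0,0,0],
    [0,0,0],
    [0,0,0]
  ],
  "delta_rot": [
    [0,0,0],
    [0,0,0],
    [0,0,0],
    [0,0,0],
    [0,0,0],
    [0,0,0],
    [0,0,0],
    [0,0,0],
    [0,0,0],
    [0,0,0]
  ],
  "grip": [87,87,87,87,87,0,0,0,0,0]
}}

```text
time_s: 6.3
tcp_pos: [0.5556, -0.3077, 0.1328]
ee_rot: [[0.372, -0.928, 0.0], [-0.928, -0.372, -0.0], [0.0, -0.0, -1.0]]
wrist_force: [-0.2, -0.1, -1.0]
gripper_width: 0.512
gripper_force: 0.0
```

Emit:
{"method": "step_arm", "body": {
  "linear": [
    [0,0,0],
    [0,0,0],
    [0,0,0],
    [0,0,0]
  ],
  "delta_rot": [
    [0,0,0],
    [0,0,0],
    [0,0,0],
    [0,0,0]
  ],
  "grip": [0,0,0,0]
}}

```text
time_s: 6.8
tcp_pos: [0.5552, -0.3077, 0.1323]
ee_rot: [[0.372, -0.928, -0.001], [-0.928, -0.372, 0.0], [-0.0, 0.001, -1.0]]
wrist_force: [-0.8, -1.8, 0.0]
gripper_width: 0.145
gripper_force: 29.6
```

Run:
```python
from h import *
T,S=snap('top'),snap('scene')
cv2.imwrite('pics/g1.png',np.hstack([cv2.resize(T['img'][160:280,340:480],(390,334)),cv2.resize(S['img'][110:230,110:250],(390,334))])[:,:,::-1])
s=sense();print(s['tcp_pos'],s['gripper_width'],s['gripper_force'],s['joints'])
```

```text
[ 0.55522732 -0.30773051  0.13232918] 0.14686442047132353 29.607483744621277 [-1.44140659e+01  2.71261881e+01 -5.04526270e+00  7.14352772e-03
 -5.78774257e+01  3.62392353e+01]
```

View pics/g1.png

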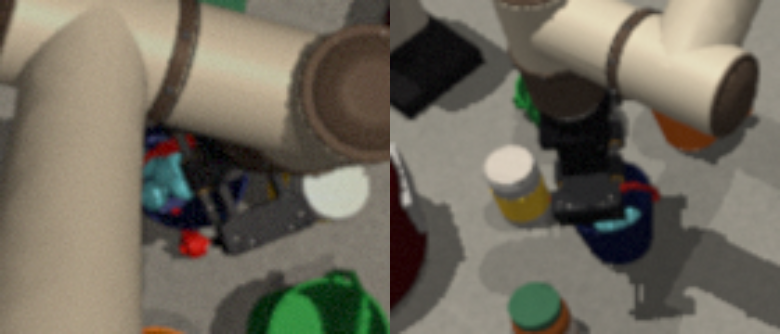

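The bail is gripped (width 12.7 mm, 30 N). Lifting.

Emit:
{"method": "step_arm", "body": {
  "linear": [
    [0,0,-6],
    [0,0,-10],
    [0,0,-15],
    [0,0,-15],
    [0,0,-15],
    [0,0,-15],
    [0,0,0],
    [0,0,0],
    [0,0,0]
  ],
  "delta_rot": [
    [0,0,0],
    [0,0,0],
    [0,0,0],
    [0,0,0],
    [0,0,0],
    [0,0,0],
    [0,0,0],
    [0,0,0],
    [0,0,0]
  ],
  "grip": [0,0,0,0,0,0,0,0,0]
}}

```text
time_s: 8.02
tcp_pos: [0.5551, -0.3075, 0.2076]
ee_rot: [[0.372, -0.928, -0.002], [-0.928, -0.372, 0.001], [-0.001, 0.001, -1.0]]
wrist_force: [0.5, 0.3, -4.0]
gripper_width: 0.147
gripper_force: 29.6
```

Emit:
{"method": "step_arm", "body": {
  "linear": [
    [0,0,0],
    [0,0,0],
    [0,0,0],
    [0,0,0],
    [-10,0.5,0],
    [-20,1,0],
    [-30,1.5,0],
    [-40,2,0],
    [-40,2,0],
    [-40,2,0]
  ],
  "delta_rot": [
    [0,0,0.08],
    [0,0,0.13],
    [0,0,0.13],
    [0,0,0.09],
    [0,0,0],
    [0,0,0],
    [0,0,0],
    [0,0,0],
    [0,0,0],
    [0,0,0]
  ],
  "grip": [0,0,0,0,0,0,0,0,0,0]
}}

```text
time_s: 9.28
tcp_pos: [0.5549, -0.1249, 0.2087]
ee_rot: [[-0.047, -0.999, 0.0], [-0.999, 0.047, 0.0], [-0.0, -0.0, -1.0]]
wrist_force: [0.4, 0.2, -3.5]
gripper_width: 0.153
gripper_force: 29.6
```

Emit:
{"method": "step_arm", "body": {
  "linear": [
    [-40,2,0],
    [-40,2,0],
    [-40,2,0],
    [-40,2,0],
    [-40,2,0],
    [-30,1.5,0],
    [-20,1,0],
    [-10,0,0],
    [0,0,0],
    [0,0,0]
  ],
  "delta_rot": [
    [0,0,0],
    [0,0,0],
    [0,0,0],
    [0,0,0],
    [0,0,0],
    [0,0,0],
    [0,0,0],
    [0,0,0],
    [0,0,0],
    [0,0,0]
  ],
  "grip": [0,0,0,0,0,0,0,0,0,0]
}}

```text
time_s: 10.52
tcp_pos: [0.5555, 0.132, 0.2085]
ee_rot: [[-0.05, -0.999, -0.0], [-0.999, 0.05, -0.0], [0.0, 0.0, -1.0]]
wrist_force: [-0.1, -0.1, -3.1]
gripper_width: 0.152
gripper_force: 29.6
```

Run:
```python
from h import *
T,S=snap('top'),snap('scene')
cv2.imwrite('pics/g2.png',np.hstack([cv2.resize(T['img'][110:260,165:325],(400,375)),cv2.resize(S['img'][150:300,230:390],(400,375))])[:,:,::-1])
s=sense();print(s['tcp_pos'],s['ee_rot'],s['joints'])
for n in('top','scene'):
  for l in('pail','knob'):
    print(n,l,[(np.round(a['point'],1),round(a['score'],2)) for a in landmark_of(n,l)])
```

```text
[0.55561869 0.13191318 0.20853048] [[-5.02527314e-02 -9.98736508e-01 -2.23210174e-04]
 [-9.98736511e-01  5.02527767e-02 -2.01875448e-04]
 [ 2.12837311e-04  2.12783358e-04 -9.99999955e-01]] [ 2.96077858e+01  1.74160032e+01 -8.54110864e+00  4.15657188e-03
 -6.40597219e+01 -3.24900886e+01]
top pail [(array([231.2, 219.4]), 0.98), (array([442.6, 277.9]), 0.92), (array([302.2, 283.8]), 0.73), (array([384.6, 291.6]), 0.63)]
top knob [(array([363.5, 306.7]), 0.49), (array([323.1, 265. ]), 0.41), (array([228.3, 246.7]), 0.36)]
scene pail [(array([177.4, 158.7]), 0.76), (array([218.7, 158.9]), 0.71), (array([273.2, 173.1]), 0.67), (array([317.4, 212.3]), 0.59)]
scene knob [(array([308.7, 236.4]), 0.65), (array([236.1, 148.7]), 0.61), (array([255.8, 174.4]), 0.48)]
```

View pics/g2.png

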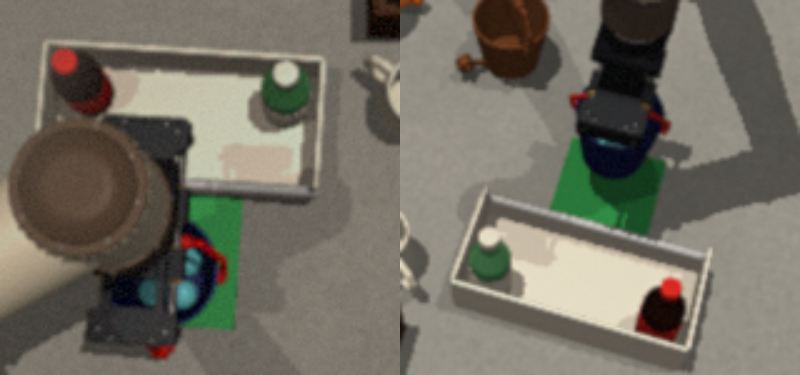

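Run:
```python
from h import *
np.set_printoptions(precision=4,suppress=True)
T,S=snap('top'),snap('scene')
print(tri([ray(T,[231.2,219.4]),ray(S,[317.4,212.3])]),'knob',atz(T,[229,250.5],.107),atz(T,[231.2,219.4],.0765),atz(S,[317.4,212.3],.0765))
# tub corners: top rim outer, by crop: front-left, front-right (h .05..), far corners (.08)
f=lambda a,b:[165+a/2.5,110+b/2.5]
print('far L,R',atz(T,f(47,43),.08),atz(T,f(325,58),.08),'front R',atz(T,f(318,192),.05))
```

```text
(array([0.5338, 0.1394, 0.0712]), [np.float64(0.0030931472039852463), np.float64(0.00309314720398534)]) knob [0.4529 0.1362 0.107 ] [0.534  0.1357 0.0765] [0.5362 0.1425 0.0765]
far L,R [0.7805 0.2677 0.08  ] [ 0.7667 -0.031   0.08  ] front R [ 0.626  -0.0254  0.05  ]
```

Emit:
{"method": "step_arm", "body": {
  "linear": [
    [3,-12,0],
    [3,-12,0],
    [0,0,10],
    [0,0,15],
    [0,0,15],
    [0,0,15],
    [0,0,8],
    [0,0,4],
    [0,0,2],
    [0,0,0]
  ],
  "delta_rot": [
    [0,0,0],
    [0,0,0],
    [0,0,0],
    [0,0,0],
    [0,0,0],
    [0,0,0],
    [0,0,0],
    [0,0,0],
    [0,0,0],
    [0,0,0]
  ],
  "grip": [0,0,0,0,0,0,0,0,0,0]
}}

```text
time_s: 12.18
tcp_pos: [0.5795, 0.1257, 0.1399]
ee_rot: [[-0.049, -0.999, 0.001], [-0.999, 0.049, 0.0], [-0.0, -0.001, -1.0]]
wrist_force: [-0.4, -0.4, -3.8]
gripper_width: 0.15
gripper_force: 29.6
```

Emit:
{"method": "step_arm", "body": {
  "linear": [
    [0,0,2],
    [0,0,1],
    [0,0,0]
  ],
  "delta_rot": [
    [0,0,0],
    [0,0,0],
    [0,0,0]
  ],
  "grip": [0,0,0]
}}

```text
time_s: 12.55
tcp_pos: [0.5802, 0.1259, 0.1374]
ee_rot: [[-0.049, -0.999, 0.002], [-0.999, 0.049, 0.001], [-0.001, -0.002, -1.0]]
wrist_force: [1.1, -0.5, -0.7]
gripper_width: 0.149
gripper_force: 29.6
```

Emit:
{"method": "step_arm", "body": {
  "linear": [
    [0,0,1],
    [0,0,0],
    [0,0,0],
    [0,0,0],
    [0,0,0],
    [0,0,0],
    [0,0,0],
    [0,0,-20],
    [0,0,-40],
    [0,0,-40]
  ],
  "delta_rot": [
    [0,0,0],
    [0,0,0],
    [0,0,0],
    [0,0,0],
    [0,0,0],
    [0,0,0],
    [0,0,0],
    [0,0,0],
    [0,0,0],
    [0,0,0]
  ],
  "grip": [0,30,60,87,87,87,87,87,87,87]
}}

```text
time_s: 13.8
tcp_pos: [0.5791, 0.1255, 0.2364]
ee_rot: [[-0.049, -0.999, -0.001], [-0.999, 0.049, -0.0], [0.0, 0.001, -1.0]]
wrist_force: [0.2, 0.2, -0.5]
gripper_width: 0.987
gripper_force: 0.0
```

Emit:
{"method": "step_arm", "body": {
  "linear": [
    [0,45,0],
    [0,45,0],
    [0,45,0],
    [0,35,0],
    [0,0,0],
    [0,0,0],
    [0,0,0],
    [0,0,0],
    [0,0,0],
    [0,0,0]
  ],
  "delta_rot": [
    [0,0,0],
    [0,0,0],
    [0,0,0],
    [0,0,0],
    [0,0,-0.157],
    [0,0,-0.157],
    [0,0,-0.157],
    [0,0,-0.157],
    [0,0,-0.157],
    [0,0,-0.157]
  ],
  "grip": [87,87,87,87,87,87,87,87,87,87]
}}

```text
time_s: 15.05
tcp_pos: [0.4094, 0.1339, 0.2357]
ee_rot: [[0.782, -0.623, 0.0], [-0.623, -0.782, 0.0], [-0.0, -0.0, -1.0]]
wrist_force: [-0.0, 0.3, -0.4]
gripper_width: 1.004
gripper_force: 0.0
```

Emit:
{"method": "step_arm", "body": {
  "linear": [
    [0,0,0],
    [0,0,0],
    [0,0,0],
    [0,0,0],
    [0,0,0],
    [0,0,0],
    [0,0,0],
    [0,0,0],
    [0,0,0]
  ],
  "delta_rot": [
    [0,0,-0.157],
    [0,0,-0.157],
    [0,0,-0.157],
    [0,0,-0.157],
    [0,0.16,0],
    [0,0.16,0],
    [0,0.16,0],
    [0,0.16,0],
    [0,0.16,0]
  ],
  "grip": [87,87,87,87,87,87,87,87,87]
}}

```text
time_s: 16.18
tcp_pos: [0.4244, 0.1355, 0.2604]
ee_rot: [[0.761, -0.069, 0.645], [-0.041, -0.997, -0.057], [0.647, 0.017, -0.762]]
wrist_force: [1.7, -0.4, 2.0]
gripper_width: 0.997
gripper_force: 0.0
```

Run:
```python
from h import *
T,S=snap('top'),snap('scene')
cv2.imwrite('pics/g3.png',np.hstack([cv2.resize(T['img'][130:270,165:315],(400,374)),cv2.resize(S['img'][150:290,235:385],(400,374))])[:,:,::-1])
s=sense();print(s['tcp_pos'],s['ee_rot'],s['joints'])
for n in('top','scene'):
  for l in('pail','knob'):
    print(n,l,[(np.round(a['point'],1),round(a['score'],2)) for a in landmark_of(n,l)])
  c=T if n=='top' else S
  hsv=cv2.cvtColor(c['img'],cv2.COLOR_RGB2HSV)
  hsvr=cv2.inRange(hsv,(0,170,100),(6,255,255))|cv2.inRange(hsv,(174,170,100),(180,255,255))
  k,lab,st,ce=cv2.connectedComponentsWithStats(hsvr)
  for j in range(1,k):
    if st[j,4]>8: print(' red',st[j],ce[j])
```

```text
[0.42566782 0.13576296 0.26188265] [[ 0.76109462 -0.06757141  0.64511168]
 [-0.04070028 -0.99757426 -0.05647198]
 [ 0.6473627   0.0167243  -0.76199858]] [ 46.53572256 -12.59538242 -60.90264587  67.8842315  -33.1848618
 -16.42987384]
top pail [(array([303.9, 284.1]), 0.96), (array([442.6, 278.8]), 0.94), (array([237., 211.]), 0.6), (array([233.4, 186.9]), 0.44)]
top knob [(array([362.4, 308.7]), 0.57), (array([324.6, 269.5]), 0.49), (array([238.6, 235.4]), 0.44)]
 red [186 130  10   9  66] [190.60606061 134.15151515]
 red [523 154  25  43 425] [534.64235294 174.22352941]
 red [210 195  49  15 202] [233.07425743 198.61386139]
 red [257 208   3   5   9] [257.66666667 210.        ]
 red [230 231  10  11  64] [234.6875   237.171875]
scene pail [(array([218. , 156.5]), 0.89), (array([172.4, 159.4]), 0.86), (array([272.6, 173.3]), 0.79), (array([310.1, 227.1]), 0.78)]
scene knob [(array([255.6, 175.5]), 0.5), (array([237.6, 149.8]), 0.48)]
 red [97 79 10 12 34] [100.08823529  82.76470588]
 red [294 206  37  15 129] [312.04651163 210.51937984]
 red [334 262   8   8  52] [337.90384615 265.36538462]
```

View pics/g3.png

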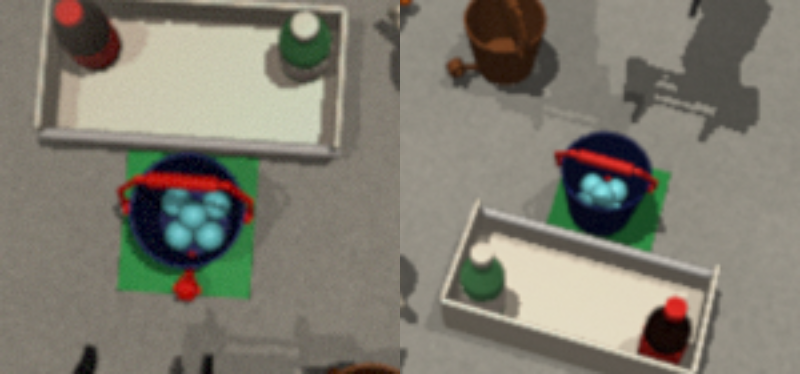

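Pail stands on the mat (top rim centre about (235,209)), knob towards the robot at about (235,237), bail leaning towards the tub.

Run:
```python
from h import *
from scipy.optimize import least_squares
np.set_printoptions(precision=4,suppress=True)
T,S=snap('top'),snap('scene')
s=400/150
rim=[165+187/s,130+211/s]; rs=[235+(606-400)/s,150+171/s]
def m(x,y,w,p,z):return np.array([x+np.cos(w)*p,y+np.sin(w)*p,z])
def f(v):
    x,y,w=v
    return np.r_[np.array(proj(T,m(x,y,w,-.075,.034)))-[234.7,238],np.array(proj(T,[x,y,.103]))-rim,np.array(proj(S,[x,y,.103]))-rs]
r=least_squares(f,[.56,.13,0]);print(r.x,np.degrees(r.x[2]),r.fun,'knob',m(*r.x,-.075,.033),atz(T,[234.7,238],.033))
```

```text
[ 0.5605  0.1248 -0.0695] -3.984830501252399 [-0.0031  0.0382 -0.6875 -0.5278 -0.7078 -0.8885] knob [0.4857 0.13   0.033 ] [0.4858 0.1301 0.033 ]
```

Emit:
{"method": "step_arm", "body": {
  "linear": [
    [-25.5,-1,32.5],
    [-25.5,-1,32.5],
    [-25.5,-1,32.5],
    [-25.5,-1,32.5],
    [0,0,0]
  ],
  "delta_rot": [
    [0,0,0],
    [0,0,0],
    [0,0,0],
    [0,0,0],
    [0,0,0]
  ],
  "grip": [60,60,60,60,60]
}}

```text
time_s: 17.2
tcp_pos: [0.478, 0.1666, 0.1721]
ee_rot: [[0.795, -0.091, 0.599], [-0.049, -0.995, -0.087], [0.604, 0.04, -0.796]]
wrist_force: [0.6, -1.8, 0.3]
gripper_width: 0.694
gripper_force: 0.0
```

Run:
```python
from h import *
np.set_printoptions(precision=4,suppress=True)
s=sense();R=s['ee_rot'];p=s['tcp_pos'];print(p,R,s['joints'],s['time_s'])
k=np.array([.486,.130,.033]);print(1000*R.T@(k+.016*R[:,2]-p))
```

```text
[0.478  0.1666 0.1721] [[ 0.7954 -0.0913  0.5992]
 [-0.0488 -0.995  -0.0869]
 [ 0.6042  0.0399 -0.7959]] [ 26.7154   2.3963 -61.1892 104.5917 -21.013  -40.9048] 17.2
[-75.8905  30.0999 134.7271]
```

```bash
cat > fk.py <<'E'
import numpy as np
from scipy.spatial.transform import Rotation as Ro
from scipy.optimize import least_squares
lim=np.array([[-179.8,179.8],[-69.2,118.1],[-61.2,80.6],[-181.2,117.6],[-171.1,-9.2],[-177.4,177.4]])
def rot(a,t):return Ro.from_rotvec(np.array(a)*np.radians(t)).as_matrix()
Y=[0,1,0];X=[1,0,0];Z=[0,0,1]
def fk(q,P):
    a1,h,d,u,v,lx,lz,L6,d5,w=P
    R=rot(Z,q[0]);p=R@[a1,d,h]
    R=R@rot(Y,q[1]);p=p+R@[u,0,v]
    R=R@rot(Y,-q[2]);p=p+R@[lx,0,lz]
    R=R@rot(X,q[3]*S4);p=p+R@[0,d5,0]
    R=R@rot(Y,-q[4]);p=p+R@[L6,0,w]
    R=R@rot(X,q[5]*S6)
    return p,R
S4=1;S6=1
D=[([91.6487,22.0411,.4532,0,-68.4119,-14.8167],(.14235,.60855,.22256),None),
([-14.414,27.126,-5.0453,.007,-57.8774,36.239],(.55523,-.30773,.13233),None),
([29.6078,17.416,-8.5411,.004,-64.0597,-32.49],(.55562,.13191,.20853),np.array([[-.05025,-.99874,-.0002],[-.99874,.05025,-.0002],[.0002,.0002,-1]])),
([46.5357,-12.5954,-60.9026,67.8842,-33.1849,-16.4299],(.42567,.13576,.26188),np.array([[.76109,-.06757,.64511],[-.0407,-.99757,-.05647],[.64736,.01672,-.762]])),
([26.7154,2.3963,-61.1892,104.5917,-21.013,-40.9048],(.478,.1666,.1721),np.array([[.7954,-.0913,.5992],[-.0488,-.995,-.0869],[.6042,.0399,-.7959]]))]
E
python3 - <<'E'
import fk;from fk import *
np.set_printoptions(precision=3,suppress=True)
for fk.S4 in(1,-1):
  for fk.S6 in (1,-1):
    C=[fk.fk(q,np.zeros(10))[1].T@R for q,p,R in D if R is not None]
    print(fk.S4,fk.S6,[np.degrees(np.linalg.norm(Ro.from_matrix(C[0].T@c).as_rotvec())) for c in C])
    f=lambda P:np.concatenate([fk.fk(q,P)[0]-p for q,p,R in D]+[1e-3*(P-P0)])
    P0=np.array([0,.35,0,0,.35,.35,0,.25,0,0])
    r=least_squares(f,P0);print(r.x,np.abs(r.fun[:15]).max());print(C[0].round(2).tolist())
E
```

```text
Traceback (most recent call last):
AttributeError: 'function' object has no attribute 'fk'
```

```bash
mv fk.py arm.py
python3 - <<'E'
import arm as fk;from arm import Ro,D,np,least_squares
np.set_printoptions(precision=3,suppress=True)
for fk.S4 in(1,-1):
  for fk.S6 in (1,-1):
    C=[fk.fk(q,np.zeros(10))[1].T@R for q,p,R in D if R is not None]
    print(fk.S4,fk.S6,[np.degrees(np.linalg.norm(Ro.from_matrix(C[0].T@c).as_rotvec())) for c in C])
    f=lambda P:np.concatenate([fk.fk(q,P)[0]-p for q,p,R in D]+[1e-3*(P-P0)])
    P0=np.array([0,.35,0,0,.35,.35,0,.25,0,0])
    r=least_squares(f,P0);print(r.x,np.abs(r.fun[:15]).max());print(C[0].round(2).tolist())
E
```

```text
1 1 [np.float64(9.954801329222863e-15), np.float64(163.05279433126142), np.float64(166.56610010116003)]
[ 0.162 -0.368 -0.1    0.391  0.189  0.105  0.171 -0.424 -0.06  -0.173] 0.03398999301097583
[[-0.0, 0.0, 1.0], [-0.42, 0.91, -0.0], [-0.91, -0.42, -0.0]]
1 -1 [np.float64(1.587644522990823e-14), np.float64(135.761607125888), np.float64(150.82260191424191)]
[ 0.162 -0.368 -0.1    0.391  0.189  0.105  0.171 -0.424 -0.06  -0.173] 0.03398999301097583
[[-0.0, 0.0, 1.0], [-1.0, -0.0, -0.0], [0.0, -1.0, 0.0]]
-1 1 [np.float64(8.074860163824102e-15), np.float64(32.120114754539514), np.float64(16.82931839386193)]
[-0.     0.16   0.     0.     0.565  0.422  0.     0.306 -0.16  -0.   ] 1.0962262633917863e-05
[[0.0, 0.0, 1.0], [-0.42, 0.91, -0.0], [-0.91, -0.42, 0.0]]
-1 -1 [np.float64(2.2400803629724318e-14), np.float64(0.0009256032852720547), np.float64(0.0012981431984558645)]
[-0.     0.16   0.     0.     0.565  0.422  0.     0.306 -0.16  -0.   ] 1.0962262633917863e-05
[[0.0, 0.0, 1.0], [-1.0, -0.0, 0.0], [0.0, -1.0, 0.0]]
```

```bash
cat >> arm.py <<'E'
S4=-1;S6=-1
P=[0,.16,0,0,.565,.422,0,.306,-.16,0]
C=np.array([[0,0,1],[-1,0,0],[0,-1,0.]])
def pose(q):
    p,R=fk(q,P);return p,R@C
def tool(lean,yaw):  # tool z=(sin,0,-cos) yawed; tool x forward-up
    a=np.radians(lean);return rot(Z,yaw)@np.array([[np.cos(a),0,np.sin(a)],[0,-1,0],[np.sin(a),0,-np.cos(a)]])
def ik(p,R,q0):
    def f(q):
        pp,RR=pose(q);return np.r_[10*(pp-p),Ro.from_matrix(RR.T@R).as_rotvec()]
    r=least_squares(f,np.clip(q0,lim[:,0]+.5,lim[:,1]-.5),bounds=(lim[:,0],lim[:,1]),x_scale=np.full(6,30.))
    return r.x,np.abs(r.fun).max()
def sols(p,R,n=25,seed=0):
    g=np.random.default_rng(seed);out=[]
    for _ in range(n):
        q,e=ik(p,R,g.uniform(lim[:,0],lim[:,1])*[.6,.6,1,1,1,1])
        if e<2e-3 and not any(np.abs(q-o).max()<3 for o in out):out.append(q)
    return out
E
python3 - <<'E'
from arm import *
np.set_printoptions(precision=0,suppress=True)
k=np.array([.486,.13,.033])
for lean in (20,30,40,50,60):
  R=tool(lean,-4);print('grasp',lean,[q for q in sols(k+.016*R[:,2],R)])
for lean in (40,10,-20,-50,-80):
  R=tool(lean,-4);g=np.array([.63,.125,.24]);print('pour',lean,[q for q in sols(g+.016*R[:,2],R)])
E
```

```text
grasp 20 []
grasp 30 [array([  -3.,   21.,  -52., -181.,  -13.,  -89.])]
grasp 40 [array([  -3.,   25.,  -58., -181.,  -33.,  -90.])]
grasp 50 []
grasp 60 []
pour 40 [array([ 11.,  10., -45., 110., -10., -31.])]
pour 10 [array([ 28.,  19.,  -7.,   6., -56.,  55.])]
pour -20 [array([ 22.,  34.,  21.,  -9., -95.,  65.])]
pour -50 [array([  17.,   50.,   44.,  -21., -130.,   62.])]
pour -80 [array([  12.,   62.,   61.,  -55., -160.,   33.])]
```

```bash
cat > s.py <<'E'
from arm import *
np.set_printoptions(precision=0,suppress=True)
from multiprocessing import Pool
k=np.array([.486,.13,.033])
def job(a):
    lean,yaw=a;R=tool(lean,yaw);kk=k
    return a,sols(kk+.016*R[:,2],R,60)+sols(kk+.016*R[:,2],R@np.diag([-1,-1,1]),30)
if __name__=='__main__':
    with Pool() as p:
        for a,o in p.map(job,[(l,y) for l in (15,25,35,45,55) for y in (-24,-4,16)]):print(a,*o)
E
time OMP_NUM_THREADS=1 timeout 500 python3 s.py; nproc
```

```text
(15, -24) [ 27.  21. -56.  72. -12. -32.] [ 27.  21. -56.  72. -12. 148.]
(15, -4)
(15, 16)
(25, -24)
(25, -4)
(25, 16)
(35, -24)
(35, -4) [  -3.   23.  -55. -181.  -22.  -90.] [  -3.   23.  -55. -181.  -22.   90.]
(35, 16)
(45, -24)
(45, -4) [  -3.   28.  -61. -181.  -44.  -90.] [  -3.   28.  -61. -181.  -44.   90.]
(45, 16) [ -11.   25.  -48. -141.  -30. -105.] [ -11.   25.  -48. -141.  -30.   75.]
(55, -24)
(55, -4)
(55, 16) [ -17.   36.  -57. -148.  -57.  -88.] [ -17.   36.  -57. -148.  -57.   92.]
4
real	0m21.705s
user	0m45.225s
sys	0m0.240s
```

```bash
cat > s2.py <<'E'
from arm import *
np.set_printoptions(precision=1,suppress=True)
k=np.array([.486,.13,.033])
F=np.diag([-1,-1,1])
q0=np.array([-3,25,-57,-178,-33,90.])
for yaw in (-4,0,6):
 for lean in (35,40,45):
  R=tool(lean,yaw)@F;q0s,e=ik(k+.016*R[:,2],R,q0);print('yaw',yaw,'lean',lean,q0s,e.round(4))
  for off in [(-.03,0,.05),(-.03,0,.10),(-.05,0,.15),(0,0,.1),(0,0,.2)]:
    q,e=ik(k+off+.016*R[:,2],R,q0s);print('   ',off,q,e.round(4))
# pour poses: min lean
R0=tool(42,0)@F;q0s,_=ik(k+.016*R0[:,2],R0,q0)
for g in [(.50,.13,.12),(.55,.127,.2),(.6,.127,.22),(.63,.125,.24)]:
  for lean in (20,30,40,50,60,70):
    R=tool(lean,0)@F;q,e=ik(np.array(g)+.016*R[:,2],R,q0s)
    print(g,lean,q if e<3e-3 else e.round(3))
E
python3 s2.py
```

```text
yaw -4 lean 35 [  -3.3   22.5  -54.9 -181.   -22.4   90.4] 0.0
    (-0.03, 0, 0.05) [  -3.7   12.5  -55.8 -180.8  -13.2   90.5] 0.0
    (-0.03, 0, 0.1) [  -3.7    5.4  -55.  -181.2   -9.2   90.9] 0.0656
    (-0.05, 0, 0.15) [  -3.8   -2.9  -57.3 -181.2   -9.2   91.1] 0.171
    (0, 0, 0.1) [  -3.5    8.   -52.  -181.2   -9.2   90.8] 0.073
    (0, 0, 0.2) [  -3.4   -3.   -51.8 -181.2   -9.2   90.8] 0.2698
yaw -4 lean 40 [  -3.3   24.7  -58.1 -180.8  -32.7   90.2] 0.0
    (-0.03, 0, 0.05) [  -3.7   13.9  -59.1 -180.5  -23.1   90.2] 0.0
    (-0.03, 0, 0.1) [  -3.7    5.4  -55.6 -181.1  -11.    90.9] 0.0
    (-0.05, 0, 0.15) [  -3.8   -3.1  -57.2 -181.2   -9.2   91.1] 0.0898
    (0, 0, 0.1) [  -3.4    7.9  -52.2 -181.2  -10.2   90.8] 0.0025
    (0, 0, 0.2) [  -3.5   -3.2  -51.7 -181.2   -9.2   90.8] 0.1876
yaw -4 lean 45 [  -3.3   27.7  -61.2 -180.7  -43.9   90. ] 0.0003
    (-0.03, 0, 0.05) [  -4.7   15.8  -61.2 -177.4  -31.3   88.3] 0.0148
    (-0.03, 0, 0.1) [  -3.6    6.6  -58.9 -180.7  -20.5   90.4] 0.0
    (-0.05, 0, 0.15) [  -3.8   -3.4  -57.1 -181.2   -9.2   91.1] 0.0088
    (0, 0
[... 2812 characters left out ...]
.127, 0.2) 30 0.295
(0.55, 0.127, 0.2) 40 0.129
(0.55, 0.127, 0.2) 50 0.019
(0.55, 0.127, 0.2) 60 [  -5.9    8.7  -49.2 -169.1  -28.2   83.3]
(0.55, 0.127, 0.2) 70 [  -6.7   15.   -56.2 -171.9  -51.3   87.2]
(0.6, 0.127, 0.22) 20 0.508
(0.6, 0.127, 0.22) 30 0.341
(0.6, 0.127, 0.22) 40 0.175
(0.6, 0.127, 0.22) 50 0.04
(0.6, 0.127, 0.22) 60 [  -5.    10.2  -41.5 -168.4  -22.    81.8]
(0.6, 0.127, 0.22) 70 [  -5.6   14.8  -48.7 -172.3  -43.6   86.4]
(0.63, 0.125, 0.24) 20 0.549
(0.63, 0.125, 0.24) 30 0.382
(0.63, 0.125, 0.24) 40 0.215
(0.63, 0.125, 0.24) 50 0.049
(0.63, 0.125, 0.24) 60 [  -4.6   10.4  -35.5 -165.7  -16.3   78.5]
(0.63, 0.125, 0.24) 70 [  -5.4   14.1  -43.5 -171.7  -37.8   85.3]
```

```bash
cat > s3.py <<'E'
from arm import *
from scipy.interpolate import CubicSpline,PchipInterpolator
from station import sense
np.set_printoptions(precision=3,suppress=True,linewidth=150)
k=np.array([.486,.13,.033]);F=np.diag([-1,-1,1])
R=tool(44,-2)@F
qp,e=ik(k+[-.03,0,.10]+.016*R[:,2],R,np.array([-5.6,5.8,-53,-168,-14,82])); print(qp,e)
Rg=tool(42,-2)@F
qg,e=ik(k+.016*Rg[:,2],Rg,qp); print('grasp',qg,e)
qA=np.array(sense()['joints'])
W=[qA,[24,-10,-56,60,-22,-15],[14,-14,-53,-60,-22,40],qp]
n=[0,5,15,25]
Q=PchipInterpolator(n,W)(np.arange(26))
p0,R0=pose(qA);L=[];A=[]
# integrate with rounding: next delta computed from the rounded commanded pose
for q in Q[1:]:
    p,Rr=pose(q)
    l=np.round(1000*R0.T@(p-p0)); a=np.round(Ro.from_matrix(R0.T@Rr).as_rotvec(),2)
    L.append(l.astype(int).tolist());A.append(a.tolist())
    # order: assume shift first
    p0=p0+R0@l/1000; R0=R0@Ro.from_rotvec(a).as_matrix()
    print(q.round(0),p0,R0[:,2],np.linalg.norm(l).round(0),np.degrees(np.linalg.norm(a)).round(1))
for i in range(0,25,9):print(L[i:i+9],'\n',A[i:i+9])
E
python3 s3.py
```

```text
[  -4.958    5.884  -55.371 -172.219  -15.352   84.622] 6.496984495241638e-09
grasp [  -4.606   25.696  -58.404 -177.04   -36.107   89.546] 8.6329490412815e-10
[ 26.  -1. -60.  97. -21. -36.] [0.491 0.14  0.206] [ 0.621 -0.099 -0.777] 46.0 4.9
[ 26.  -4. -59.  88. -22. -31.] [0.499 0.11  0.236] [ 0.636 -0.103 -0.764] 43.0 4.7
[ 25.  -7. -58.  79. -22. -26.] [0.499 0.079 0.258] [ 0.636 -0.103 -0.764] 38.0 4.6
[ 25.  -9. -57.  70. -22. -20.] [0.495 0.048 0.269] [ 0.622 -0.096 -0.777] 33.0 5.3
[ 24. -10. -56.  60. -22. -15.] [0.484 0.02  0.266] [ 0.598 -0.093 -0.796] 30.0 5.5
[ 23. -11. -56.  50. -22. -10.] [ 0.469 -0.006  0.251] [ 0.563 -0.069 -0.823] 33.0 5.9
[ 23. -11. -55.  38. -22.  -4.] [ 0.45  -0.027  0.234] [ 0.523 -0.034 -0.851] 33.0 6.7
[ 22. -12. -55.  27. -22.   2.] [ 0.426 -0.04   0.212] [ 0.485  0.006 -0.875] 35.0 7.2
[ 21. -12. -54.  14. -22.   7.] [ 0.399 -0.045  0.189] [ 0.455  0.071 -0.888] 36.0 7.6
[ 20. -13. -54.   2. -22.  13.] [ 0.371 -0.04   0.166] [ 0.429  0.139 -0.892] 37.0 8.0
[ 19. -13. -54. -11. -22.  19.] [ 0.343 -0.027  0.145] [ 0.424  0.218 -0.879] 37.0 8.
[... 1413 characters left out ...]
], [-0.0, -0.02, 0.09], [-0.01, -0.03, 0.09], [-0.0, -0.05, 0.09], [-0.0, -0.06, 0.1], [0.0, -0.06, 0.11], [0.02, -0.07, 0.11]]
[[-26, 25, 8], [-28, 22, 9], [-32, 18, 9], [-32, 13, 9], [-33, 10, 10], [-33, 6, 10], [-30, 2, 10], [-28, -2, 12], [-23, -5, 14]] 
 [[0.02, -0.07, 0.12], [0.04, -0.07, 0.12], [0.04, -0.07, 0.13], [0.05, -0.06, 0.12], [0.05, -0.06, 0.12], [0.06, -0.05, 0.12], [0.06, -0.03, 0.12], [0.06, -0.03, 0.13], [0.06, -0.01, 0.13]]
[[-20, -9, 15], [-16, -12, 16], [-12, -16, 19], [-8, -21, 20], [-5, -23, 21], [-3, -28, 24], [-1, -31, 26]] 
 [[0.06, -0.0, 0.13], [0.07, 0.02, 0.14], [0.07, 0.03, 0.14], [0.07, 0.05, 0.14], [0.07, 0.05, 0.14], [0.08, 0.07, 0.14], [0.08, 0.07, 0.15]]
```

```bash
sed -i 's/\[24,-10,-56,60,-22,-15\],\[14,-14,-53,-60,-22,40\]/[42,-15,-56,60,-22,-20],[32,-22,-52,-60,-22,40]/' s3.py; python3 s3.py
```

```text
[  -4.958    5.884  -55.371 -172.219  -15.352   84.622] 6.496984495241638e-09
grasp [  -4.606   25.696  -58.404 -177.04   -36.107   89.546] 8.6329490412815e-10
[ 31.  -2. -60.  97. -21. -37.] [0.476 0.18  0.217] [ 0.643 -0.031 -0.765] 47.0 5.0
[ 35.  -6. -59.  88. -22. -33.] [0.47  0.188 0.256] [ 0.664  0.027 -0.748] 40.0 4.6
[ 39. -10. -58.  79. -22. -29.] [0.461 0.189 0.287] [ 0.675  0.074 -0.734] 32.0 4.5
[ 41. -13. -57.  70. -22. -25.] [0.453 0.18  0.303] [ 0.672  0.116 -0.731] 20.0 4.7
[ 42. -15. -56.  60. -22. -20.] [0.447 0.161 0.304] [ 0.646  0.146 -0.75 ] 20.0 5.3
[ 42. -16. -55.  50. -22. -15.] [0.44  0.138 0.293] [ 0.608  0.165 -0.777] 26.0 5.9
[ 41. -17. -55.  38. -22.  -9.] [0.428 0.116 0.277] [ 0.572  0.196 -0.796] 29.0 5.9
[ 41. -18. -54.  27. -22.  -3.] [0.411 0.099 0.258] [ 0.53   0.235 -0.815] 31.0 6.7
[ 40. -19. -54.  14. -22.   3.] [0.39  0.088 0.235] [ 0.485  0.291 -0.825] 33.0 7.6
[ 39. -20. -53.   2. -22.  10.] [0.365 0.085 0.213] [ 0.454  0.35  -0.819] 34.0 6.9
[ 38. -21. -53. -11. -22.  16.] [0.338 0.09  0.193] [ 0.419  0.417 -0.807] 34.0 7.7
[ 36. -21. -52. 
[... 1379 characters left out ...]
0.05, 0.01, 0.06], [0.04, -0.01, 0.07], [0.02, -0.04, 0.08], [0.0, -0.05, 0.09], [0.01, -0.05, 0.09], [0.01, -0.06, 0.1], [0.02, -0.07, 0.11]]
[[-22, 25, 5], [-26, 21, 6], [-29, 18, 7], [-31, 13, 8], [-31, 9, 9], [-31, 5, 9], [-27, 2, 10], [-22, -3, 13], [-16, -8, 15]] 
 [[0.03, -0.06, 0.1], [0.03, -0.07, 0.11], [0.05, -0.06, 0.11], [0.05, -0.06, 0.11], [0.05, -0.05, 0.11], [0.06, -0.05, 0.12], [0.07, -0.03, 0.12], [0.06, -0.01, 0.13], [0.07, 0.01, 0.13]]
[[-9, -14, 16], [-4, -20, 20], [1, -27, 22], [6, -34, 25], [8, -40, 28], [9, -47, 31], [9, -52, 35]] 
 [[0.08, 0.03, 0.15], [0.08, 0.04, 0.15], [0.09, 0.06, 0.16], [0.1, 0.08, 0.17], [0.1, 0.09, 0.17], [0.11, 0.09, 0.17], [0.1, 0.11, 0.18]]
```

Emit:
{"method": "step_arm", "body": {
  "linear": [
    [25,-11,-38],
    [20,-9,-34],
    [13,-3,-29],
    [7,6,-18],
    [1,19,-7],
    [-4,26,0],
    [-8,28,2],
    [-13,28,2],
    [-18,27,5]
  ],
  "delta_rot": [
    [0.06,0.05,0.04],
    [0.06,0.02,0.05],
    [0.05,0.01,0.06],
    [0.04,-0.01,0.07],
    [0.02,-0.04,0.08],
    [0,-0.05,0.09],
    [0.01,-0.05,0.09],
    [0.01,-0.06,0.1],
    [0.02,-0.07,0.11]
  ],
  "grip": [60,60,60,60,60,60,60,60,60]
}}

```text
time_s: 18.32
tcp_pos: [0.3869, 0.0904, 0.2356]
ee_rot: [[0.759, -0.437, 0.482], [-0.612, -0.731, 0.301], [0.221, -0.524, -0.822]]
wrist_force: [1.0, -1.9, -0.3]
gripper_width: 0.695
gripper_force: 0.0
```

Emit:
{"method": "step_arm", "body": {
  "linear": [
    [-22,25,5],
    [-26,21,6],
    [-29,18,7],
    [-31,13,8],
    [-31,9,9],
    [-31,5,9],
    [-27,2,10],
    [-22,-3,13],
    [-16,-8,15]
  ],
  "delta_rot": [
    [0.03,-0.06,0.1],
    [0.03,-0.07,0.11],
    [0.05,-0.06,0.11],
    [0.05,-0.06,0.11],
    [0.05,-0.05,0.11],
    [0.06,-0.05,0.12],
    [0.07,-0.03,0.12],
    [0.06,-0.01,0.13],
    [0.07,0.01,0.13]
  ],
  "grip": [60,60,60,60,60,60,60,60,60]
}}

```text
time_s: 19.45
tcp_pos: [0.2337, 0.2539, 0.1836]
ee_rot: [[0.229, -0.801, 0.553], [-0.686, 0.27, 0.676], [-0.69, -0.534, -0.488]]
wrist_force: [-2.9, -0.3, -2.8]
gripper_width: 0.689
gripper_force: 0.0
```

```bash
cat > plan.py <<'E'
from arm import *
from scipy.interpolate import PchipInterpolator
def plan(W,n):
    W=np.array(W);Q=PchipInterpolator(n,W)(np.arange(n[-1]+1));p0,R0=pose(W[0]);L=[];A=[]
    for q in Q[1:]:
        p,Rr=pose(q);l=np.round(1000*R0.T@(p-p0));a=np.round(Ro.from_matrix(R0.T@Rr).as_rotvec(),2)
        L.append(l.astype(int).tolist());A.append(a.tolist())
        p0=p0+R0@l/1000;R0=R0@Ro.from_rotvec(a).as_matrix()
        print(q.round(0),p0.round(3),R0[:,2].round(2),np.linalg.norm(l).round(0),np.degrees(np.linalg.norm(a)).round(1))
    for i in range(0,len(L),10):print(L[i:i+10],'\n',A[i:i+10])
E
python3 - <<'E'
from plan import *
from station import sense
s=sense();q=s['joints'];print(np.round(q,1),s['tcp_pos'],s['time_s'])
plan([q,[18,-14,-53,-117,-20,64],[-5,5.9,-55.4,-172,-15.4,84.6]],[0,2,10])
E
```

```text
[ 30.5 -20.3 -52.  -92.8 -17.6  50.8] [0.23369192 0.25388724 0.18364699] 19.45
[  24.  -17.  -53. -106.  -19.   58.] [0.255 0.265 0.185] [ 0.62  0.62 -0.48] 25.0 11.0
[  18.  -14.  -53. -117.  -20.   64.] [0.286 0.267 0.188] [ 0.69  0.55 -0.47] 31.0 9.8
[  14.  -11.  -53. -126.  -20.   68.] [0.317 0.262 0.187] [ 0.74  0.47 -0.48] 31.0 9.7
[  10.   -8.  -54. -135.  -20.   72.] [0.351 0.25  0.186] [ 0.78  0.38 -0.5 ] 36.0 9.1
[   6.   -6.  -54. -143.  -20.   75.] [0.384 0.23  0.183] [ 0.8   0.29 -0.52] 39.0 9.2
[   2.   -3.  -54. -151.  -19.   78.] [0.414 0.207 0.177] [ 0.81  0.2  -0.55] 38.0 8.3
[  -1.   -1.  -55. -158.  -19.   81.] [0.438 0.181 0.168] [ 0.8   0.12 -0.59] 37.0 8.2
[  -3.    2.  -55. -164.  -18.   83.] [0.455 0.158 0.155] [ 0.78  0.05 -0.63] 31.0 6.8
[  -4.    4.  -55. -169.  -17.   84.] [0.465 0.14  0.138] [ 0.74  0.01 -0.67] 26.0 6.2
[  -5.    6.  -55. -172.  -15.   85.] [0.467 0.13  0.121] [ 0.69 -0.02 -0.72] 20.0 5.2
[[-4, -15, 19], [-2, -25, 19], [2, -25, 19], [1, -30, 20], [2, -33, 20], [2, -32, 20], [3, -31, 20], [5, -25, 18], [9, -18, 17], [12, -10, 13]] 
 [[0.08, 0.04, 0.17], [0.09, 0.04, 0.14], [0.08, 0.05, 0.14], [0.09, 0.05, 0.12], [0.08, 0.05, 0.13], [0.08, 0.05, 0.11], [0.07, 0.06, 0.11], [0.06, 0.05, 0.09], [0.04, 0.06, 0.08], [0.03, 0.07, 0.05]]
```

Emit:
{"method": "step_arm", "body": {
  "linear": [
    [-4,-15,19],
    [-2,-25,19],
    [2,-25,19],
    [1,-30,20],
    [2,-33,20],
    [2,-32,20],
    [3,-31,20],
    [5,-25,18],
    [9,-18,17],
    [12,-10,13]
  ],
  "delta_rot": [
    [0.08,0.04,0.17],
    [0.09,0.04,0.14],
    [0.08,0.05,0.14],
    [0.09,0.05,0.12],
    [0.08,0.05,0.13],
    [0.08,0.05,0.11],
    [0.07,0.06,0.11],
    [0.06,0.05,0.09],
    [0.04,0.06,0.08],
    [0.03,0.07,0.05]
  ],
  "grip": [60,60,60,60,60,60,60,60,60,60]
}}

```text
time_s: 20.7
tcp_pos: [0.4729, 0.121, 0.1224]
ee_rot: [[-0.719, 0.043, 0.693], [0.02, 0.999, -0.041], [-0.694, -0.016, -0.719]]
wrist_force: [0.1, 0.2, -0.1]
gripper_width: 0.691
gripper_force: 0.0
```

Run:
```python
from plan import *
from station import sense
s=sense();q=s['joints'];print(np.round(q,1),s['tcp_pos'],s['ee_rot'].round(3),s['time_s'])
k=np.array([.486,.13,.033]);F=np.diag([-1,-1,1])
R=tool(42,-2)@F
W=[q]
for t in (.33,.67,1):
  o=(1-t)*np.array([-.03,0,.1]);Rr=tool(44-2*t,-2)@F
  x,e=ik(k+o+.016*Rr[:,2],Rr,W[-1]);print(x.round(1),e);W.append(x)
plan(W,[0,2,4,6])
```

```text
[  -5.8    6.2  -55.5 -173.9  -15.7   87.1] [0.47289875 0.1209764  0.1223552 ] [[-0.719  0.043  0.693]
 [ 0.02   0.999 -0.041]
 [-0.694 -0.016 -0.719]] 20.7
[  -4.9   12.4  -57.3 -174.9  -23.1   87.4] 5.602251995640017e-10
[  -4.8   19.2  -58.3 -176.3  -30.2   88.8] 7.78543896018391e-13
[  -4.6   25.7  -58.4 -177.   -36.1   89.5] 4.9960036108132044e-15
[  -5.    9.  -57. -174.  -19.   87.] [0.474 0.127 0.105] [ 0.69 -0.03 -0.73] 18.0 0.8
[  -5.   12.  -57. -175.  -23.   87.] [0.477 0.13  0.089] [ 0.69 -0.02 -0.73] 17.0 0.8
[  -5.   16.  -58. -176.  -27.   88.] [0.481 0.13  0.071] [ 0.68 -0.02 -0.73] 17.0 0.6
[  -5.   19.  -58. -176.  -30.   89.] [0.487 0.129 0.054] [ 0.68 -0.02 -0.73] 18.0 0.0
[  -5.   23.  -58. -177.  -33.   89.] [0.492 0.129 0.038] [ 0.67 -0.02 -0.74] 17.0 0.6
[  -5.   26.  -58. -177.  -36.   90.] [0.497 0.129 0.021] [ 0.67 -0.02 -0.74] 18.0 0.0
[[11, 6, 13], [9, 3, 14], [9, 0, 15], [7, 0, 17], [7, 0, 15], [9, 0, 16]] 
 [[-0.01, 0.01, 0.0], [-0.01, 0.0, 0.01], [0.0, 0.01, -0.0], [0.0, 0.0, -0.0], [0.0, 0.01, -0.0], [0.0, 0.0, -0.0]]
```

Emit:
{"method": "step_arm", "body": {
  "linear": [
    [11,6,13],
    [9,3,14],
    [9,0,15],
    [7,0,17],
    [7,0,15],
    [9,0,16],
    [0,0,0],
    [0,0,0],
    [0,0,0],
    [0,0,0]
  ],
  "delta_rot": [
    [-0.01,0.01,0],
    [-0.01,0,0.01],
    [0,0.01,0],
    [0,0,0],
    [0,0.01,0],
    [0,0,0],
    [0,0,0],
    [0,0,0],
    [0,0,0],
    [0,0,0]
  ],
  "grip": [60,60,60,60,60,60,60,20,20,20]
}}

```text
time_s: 21.95
tcp_pos: [0.495, 0.1287, 0.0202]
ee_rot: [[-0.74, 0.033, 0.672], [0.027, 0.999, -0.019], [-0.672, 0.004, -0.74]]
wrist_force: [0.9, 0.5, -0.8]
gripper_width: 0.43
gripper_force: 0.0
```

Emit:
{"method": "step_arm", "body": {
  "linear": [
    [0,0,0],
    [0,0,0],
    [0,0,0]
  ],
  "delta_rot": [
    [0,0,0],
    [0,0,0],
    [0,0,0]
  ],
  "grip": [0,0,0]
}}

```text
time_s: 22.32
tcp_pos: [0.4948, 0.1287, 0.0197]
ee_rot: [[-0.74, 0.032, 0.672], [0.027, 0.999, -0.019], [-0.672, 0.004, -0.741]]
wrist_force: [-2.7, 0.5, 4.1]
gripper_width: 0.312
gripper_force: 30.0
```

```bash
cat > look.py <<'E'
from h import *
import sys
T,S=snap('top'),snap('scene')
cv2.imwrite(f'pics/{sys.argv[1]}.png',np.hstack([cv2.resize(T['img'][130:270,165:315],(400,374)),cv2.resize(S['img'][160:300,235:385],(400,374))])[:,:,::-1])
s=sense();print(s['time_s'],s['tcp_pos'],s['joints'].round(1),s['gripper_width'],s['gripper_force'],s['wrist_force'])
E
python3 look.py g4
```

```text
22.425 [0.49475771 0.12871506 0.01965243] [  -5.1   26.1  -58.7 -176.1  -37.1   89.1] 0.31372568007456725 30.029103364795446 [-2.98611936 -0.82211903  5.88856593]
```

View pics/g4.png

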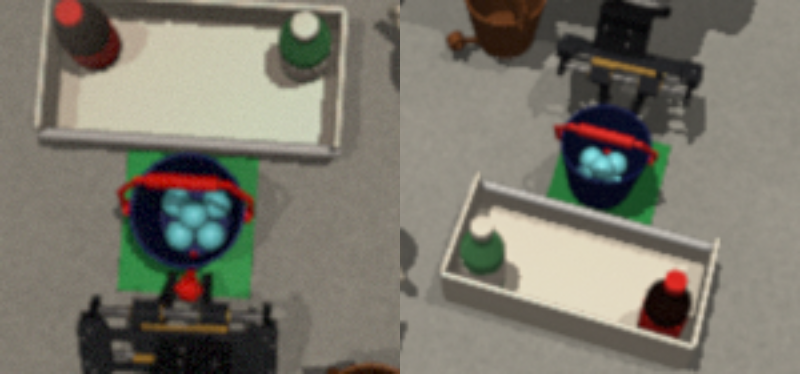

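Emit:
{"method": "step_arm", "body": {
  "linear": [
    [-3.5,0,-3.5],
    [-4,0,3.5],
    [-3.5,0,3],
    [-3.5,0,-3.5],
    [-3.5,0,-3.5],
    [-3.5,0,-3.5],
    [0,0,0]
  ],
  "delta_rot": [
    [0,0,0],
    [0,0,0],
    [0,0,0],
    [0,0,0],
    [0,0,0],
    [0,0,0],
    [0,0,0]
  ],
  "grip": [0,0,0,0,0,0,0]
}}

```text
time_s: 23.3
tcp_pos: [0.5055, 0.1283, 0.0399]
ee_rot: [[-0.74, 0.032, 0.671], [0.027, 0.999, -0.019], [-0.672, 0.004, -0.741]]
wrist_force: [0.5, -0.1, -2.6]
gripper_width: 0.312
gripper_force: 30.0
```

```bash
python3 look.py g5
```

```text
23.4 [0.5053318  0.12832278 0.03934477] [  -4.9   22.5  -56.2 -175.6  -30.8   88.4] 0.3140022191722506 30.001471371069783 [-0.37683326  0.04666519 -2.10796315]
```

View pics/g5.png

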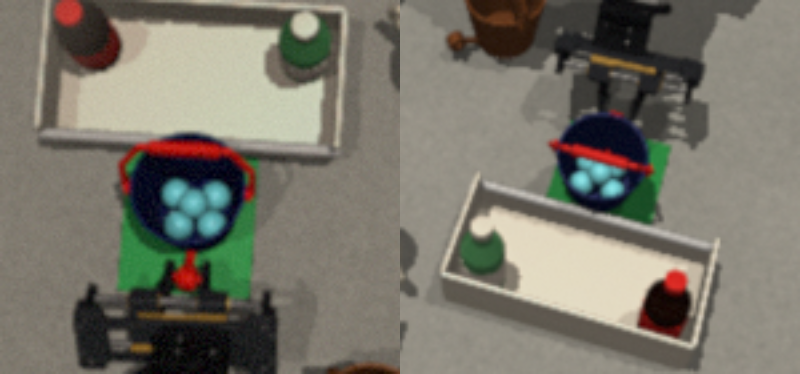

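```bash
cat > w.py <<'E'
from plan import *
from station import sense
def way(G,n,yaw=-2):
    s=sense();q=s['joints'];print(np.round(q,1),s['tcp_pos'])
    W=[q];F=np.diag([-1,-1,1])
    for x,y,z,l in G:
        R=tool(l,yaw)@F;a,e=ik(np.array([x,y,z])+.016*R[:,2],R,W[-1]);print(a.round(1),round(e,4));W.append(a)
    plan(W,n)
E
python3 -c "
from w import *
way([(.51,.1285,.085,45),(.53,.128,.118,50),(.56,.127,.15,53.5),(.595,.126,.185,56),(.635,.125,.225,58)],[0,3,6,9,12,15])"
```

```text
[  -4.9   22.5  -56.2 -175.6  -30.8   88.4] [0.5053318  0.12832278 0.03934477]
[  -4.6   18.4  -54.3 -176.1  -27.7   88.3] 0.0
[  -4.5   16.1  -53.1 -176.   -29.2   88.2] 0.0
[  -4.4   14.5  -49.6 -175.9  -27.6   87.8] 0.0
[  -4.1   13.2  -44.5 -175.6  -23.7   87.2] 0.0
[  -3.8   12.3  -38.  -175.   -18.3   86.2] 0.0
[  -5.   21.  -55. -176.  -29.   88.] [0.51  0.128 0.05 ] [ 0.68 -0.02 -0.73] 12.0 0.6
[  -5.   19.  -55. -176.  -28.   88.] [0.515 0.128 0.062] [ 0.69 -0.02 -0.72] 13.0 1.1
[  -5.   18.  -54. -176.  -28.   88.] [0.521 0.128 0.073] [ 0.71 -0.02 -0.71] 13.0 1.1
[  -5.   17.  -54. -176.  -28.   88.] [0.528 0.128 0.086] [ 0.73 -0.02 -0.69] 15.0 1.7
[  -5.   17.  -54. -176.  -29.   88.] [0.535 0.127 0.097] [ 0.75 -0.02 -0.66] 13.0 1.7
[  -5.   16.  -53. -176.  -29.   88.] [0.543 0.128 0.108] [ 0.77 -0.02 -0.64] 13.0 1.7
[  -4.   16.  -52. -176.  -29.   88.] [0.55  0.128 0.118] [ 0.78 -0.02 -0.63] 13.0 1.1
[  -4.   15.  -51. -176.  -28.   88.] [0.561 0.127 0.129] [ 0.79 -0.02 -0.61] 15.0 1.1
[  -4.   15.  -50. -176.  -28.   88.] [0.573 0.127 0.14 ] [ 0.8  -0.02 -0.59] 16.0 1.
[... 333 characters left out ...]
 -0.55] 18.0 0.6
[  -4.   13.  -40. -175.  -20.   87.] [0.635 0.125 0.202] [ 0.84 -0.03 -0.54] 18.0 1.1
[  -4.   12.  -38. -175.  -18.   86.] [0.649 0.124 0.217] [ 0.85 -0.03 -0.53] 20.0 0.6
[[-11, 0, -5], [-12, 0, -5], [-12, 0, -4], [-14, 0, -4], [-13, 0, -3], [-13, 1, -1], [-13, 0, -1], [-15, 0, 2], [-16, 0, 2], [-16, 0, 2]] 
 [[0.0, -0.01, -0.0], [0.0, -0.02, -0.0], [0.0, -0.02, -0.0], [0.0, -0.03, -0.0], [0.0, -0.03, -0.0], [0.0, -0.03, -0.0], [0.0, -0.02, -0.0], [0.0, -0.02, -0.0], [0.0, -0.02, -0.0], [0.0, -0.02, -0.0]]
[[-17, 0, 3], [-17, 0, 3], [-18, 0, 4], [-18, 0, 4], [-20, 0, 4]] 
 [[0.0, -0.01, -0.0], [0.0, -0.01, -0.0], [0.0, -0.01, -0.0], [0.0, -0.02, -0.0], [0.0, -0.01, -0.0]]
```

Emit:
{"method": "step_arm", "body": {
  "linear": [
    [-11,0,-5],
    [-12,0,-5],
    [-12,0,-4],
    [-14,0,-4],
    [-13,0,-3],
    [-13,1,-1]
  ],
  "delta_rot": [
    [0,-0.01,0],
    [0,-0.02,0],
    [0,-0.02,0],
    [0,-0.03,0],
    [0,-0.03,0],
    [0,-0.03,0]
  ],
  "grip": [0,0,0,0,0,0]
}}

```text
time_s: 24.15
tcp_pos: [0.5314, 0.1305, 0.1023]
ee_rot: [[-0.655, 0.024, 0.755], [0.017, 1.0, -0.017], [-0.755, 0.002, -0.655]]
wrist_force: [-33.1, -1.1, 14.0]
gripper_width: 0.314
gripper_force: 30.3
```

```bash
python3 look.py g6; python3 -c "
from h import *
print([(np.round(a['point'],1),round(a['score'],2)) for a in landmark_of('top','pail')][:4],[(np.round(a['point'],1),round(a['score'],2)) for a in landmark_of('scene','bail_grip')])"
```

```text
24.25 [0.53222605 0.13056847 0.10347409] [  -4.6   15.9  -53.7 -174.9  -28.9   87.5] 0.3155569401329383 30.266235495801084 [-29.64730134   0.22355337  13.48275478]
[(array([304.1, 282.7]), 0.83), (array([385.8, 296.6]), 0.72), (array([232.9, 213.1]), 0.66), (array([442.7, 280.1]), 0.62)] [(array([215.4, 124.7]), 0.58), (array([304.6, 235.4]), 0.51), (array([164.9, 130.5]), 0.46), (array([270.7, 146.7]), 0.46), (array([224. , 253.9]), 0.29)]
```

View pics/g6.png

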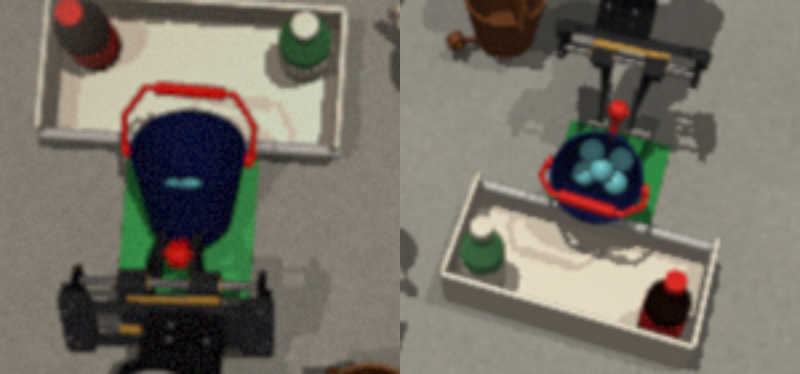

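The pail leans on the rail (about 40° tipped, balls inside), pushing about 30 N; I take a wider arc round the rail.

```bash
python3 -c "
from w import *
way([(.518,.129,.13,48),(.542,.128,.160,53),(.572,.127,.182,55.5),(.61,.126,.20,57),(.64,.125,.22,58.5)],[0,2,5,8,11,14])" | tail -24
```

```text
[  -4.6   15.9  -53.7 -174.9  -28.9   87.5] [0.53213716 0.130599   0.10329152]
[  -4.4   12.6  -52.2 -175.3  -22.8   87.3] 0.0
[  -4.4   11.6  -50.6 -175.5  -25.2   87.4] 0.0
[  -4.2   11.6  -47.1 -175.5  -24.3   87.2] 0.0
[  -4.    12.8  -42.3 -175.6  -22.1   87. ] 0.0
[  -3.8   13.3  -38.2 -175.5  -20.1   86.7] 0.0
[  -4.   14.  -53. -175.  -25.   87.] [0.528 0.13  0.11 ] [ 0.74 -0.03 -0.67] 9.0 1.3
[  -4.   13.  -52. -175.  -23.   87.] [0.53  0.129 0.119] [ 0.74 -0.03 -0.67] 9.0 0.6
[  -4.   12.  -52. -175.  -23.   87.] [0.538 0.129 0.131] [ 0.76 -0.03 -0.65] 14.0 1.7
[  -4.   12.  -51. -175.  -25.   87.] [0.546 0.128 0.142] [ 0.78 -0.03 -0.62] 14.0 1.7
[  -4.   12.  -51. -175.  -25.   87.] [0.555 0.128 0.15 ] [ 0.8  -0.03 -0.6 ] 12.0 1.7
[  -4.   12.  -50. -176.  -25.   87.] [0.564 0.127 0.156] [ 0.81 -0.03 -0.59] 10.0 0.6
[  -4.   12.  -48. -176.  -25.   87.] [0.575 0.127 0.165] [ 0.81 -0.03 -0.58] 14.0 0.6
[  -4.   12.  -47. -176.  -24.   87.] [0.585 0.127 0.173] [ 0.82 -0.03 -0.57] 14.0 1.1
[  -4.   12.  -46. -176.  -24.   87.] [0.598 0.126 0.18 ] [ 0.83 -0.03 -0.56] 14.0 0.6

[... 217 characters left out ...]
4 0.126 0.198] [ 0.84 -0.03 -0.54] 13.0 0.0
[  -4.   13.  -39. -176.  -21.   87.] [0.645 0.125 0.204] [ 0.85 -0.03 -0.53] 12.0 0.6
[  -4.   13.  -38. -175.  -20.   87.] [0.654 0.125 0.212] [ 0.85 -0.03 -0.52] 12.0 0.6
[[-3, -1, -8], [-8, -1, -4], [-14, 0, -2], [-14, 0, -1], [-12, 0, 2], [-10, 0, 3], [-13, 0, 4], [-13, 0, 4], [-13, 0, 6], [-12, 0, 8]] 
 [[0.01, 0.02, 0.0], [-0.0, 0.0, 0.01], [-0.0, -0.03, -0.0], [-0.0, -0.03, -0.0], [-0.0, -0.03, -0.0], [-0.0, -0.01, -0.0], [-0.0, -0.01, -0.0], [-0.0, -0.02, -0.0], [-0.0, -0.01, -0.0], [-0.0, -0.01, -0.0]]
[[-12, 0, 7], [-11, 1, 6], [-11, 0, 5], [-11, 0, 4]] 
 [[-0.0, -0.01, -0.0], [-0.0, -0.0, -0.0], [-0.0, -0.01, -0.0], [-0.0, -0.01, -0.0]]
```

Emit:
{"method": "step_arm", "body": {
  "linear": [
    [2,-1,-14],
    [-8,-1,-4],
    [-14,0,-2],
    [-14,0,-1]
  ],
  "delta_rot": [
    [0.01,0.02,0],
    [0,0,0.01],
    [0,-0.03,0],
    [0,-0.03,0]
  ],
  "grip": [0,0,0,0]
}}

```text
time_s: 24.85
tcp_pos: [0.5497, 0.1252, 0.1484]
ee_rot: [[-0.607, 0.047, 0.794], [0.032, 0.999, -0.034], [-0.794, 0.005, -0.608]]
wrist_force: [0.3, 0.2, -3.8]
gripper_width: 0.31
gripper_force: 30.0
```

Emit:
{"method": "step_arm", "body": {
  "linear": [
    [-12,0,4],
    [-10,0,5],
    [-13,0,5],
    [-13,0,5],
    [-13,0,6],
    [-12,0,8],
    [-12,0,7],
    [-11,0,6],
    [-11,0,5],
    [0,0,0]
  ],
  "delta_rot": [
    [0,-0.03,0],
    [0,-0.01,0],
    [0,-0.01,0],
    [0,-0.02,0],
    [0,-0.01,0],
    [0,-0.01,0],
    [0,-0.01,0],
    [0,0,0],
    [0,-0.01,0],
    [0,0,0]
  ],
  "grip": [0,0,0,0,0,0,0,0,0,0]
}}

```text
time_s: 26.1
tcp_pos: [0.6524, 0.12, 0.2089]
ee_rot: [[-0.516, 0.047, 0.855], [0.029, 0.999, -0.037], [-0.856, 0.005, -0.517]]
wrist_force: [0.5, -0.4, -4.5]
gripper_width: 0.315
gripper_force: 30.0
```

```bash
python3 look.py g7
```

```text
26.2 [0.65082725 0.12023853 0.2073422 ] [  -4.2   13.6  -39.3 -176.1  -21.7   86.9] 0.3124733126354194 29.980419383064145 [-0.1456598  -0.5124826  -3.55888597]
```

View pics/g7.png

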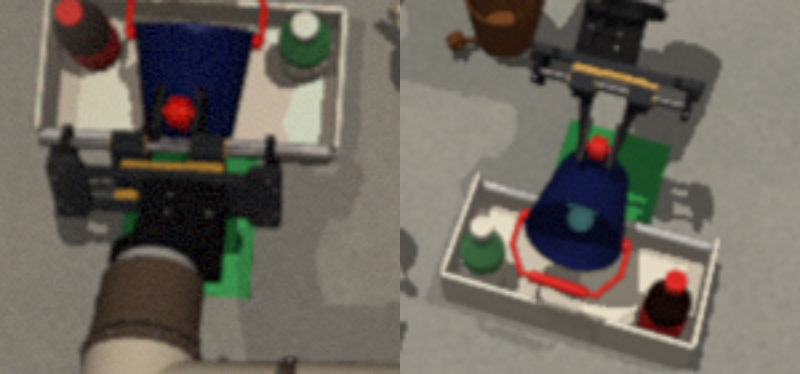

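Pail hangs at about 75–80° over the tub with the balls still inside (weight unchanged). I'll press its lip against the tub's far wall to tip it further.

```bash
python3 -c "
from w import *
way([(.666,.122,.205,60),(.668,.122,.177,60),(.69,.122,.177,59.5),(.706,.121,.178,60)],[0,2,4,8,12],-2.5)" | tail -21
```

```text
[  -4.2   13.6  -39.3 -176.1  -21.7   86.9] [0.65082725 0.12023853 0.2073422 ]
[  -3.8   17.4  -37.5 -177.4  -24.9   88.3] 0.0
[  -3.7   20.6  -38.9 -177.8  -29.6   88.7] 0.0
[  -3.5   21.9  -35.9 -178.   -27.3   88.8] 0.0
[  -3.6   23.   -34.  -178.   -27.    88.7] 0.0
[  -4.   16.  -38. -177.  -23.   88.] [0.669 0.122 0.205] [ 0.86 -0.04 -0.51] 19.0 0.6
[  -4.   17.  -38. -177.  -25.   88.] [0.68  0.121 0.197] [ 0.86 -0.04 -0.5 ] 13.0 0.8
[  -4.   19.  -38. -178.  -28.   89.] [0.683 0.121 0.182] [ 0.87 -0.04 -0.49] 16.0 0.6
[  -4.   21.  -39. -178.  -30.   89.] [0.682 0.121 0.169] [ 0.86 -0.04 -0.5 ] 13.0 0.6
[  -4.   21.  -39. -178.  -29.   89.] [0.684 0.122 0.165] [ 0.86 -0.04 -0.5 ] 5.0 0.0
[  -4.   21.  -38. -178.  -28.   89.] [0.69  0.122 0.165] [ 0.86 -0.04 -0.51] 6.0 0.6
[  -4.   22.  -37. -178.  -28.   89.] [0.698 0.121 0.168] [ 0.86 -0.04 -0.51] 8.0 0.0
[  -4.   22.  -36. -178.  -27.   89.] [0.704 0.121 0.168] [ 0.86 -0.04 -0.51] 6.0 0.0
[  -4.   22.  -35. -178.  -27.   89.] [0.708 0.121 0.169] [ 0.86 -0.04 -0.5 ] 4.0 0.6
[  -4.   22.  -35. -178.  -27.   89.] [0.713 0.121 0.17 ] [ 0.86 -0.04 -0.5 ] 5.0 0.0
[  -4.   23.  -34. -178.  -27.   89.] [0.717 0.121 0.17 ] [ 0.86 -0.04 -0.5 ] 4.0 0.0
[  -4.   23.  -34. -178.  -27.   89.] [0.72 0.12 0.17] [ 0.86 -0.04 -0.5 ] 3.0 0.0
[[-8, 2, 17], [1, 0, 13], [12, 0, 10], [12, 0, 6], [2, 1, 4], [-3, 0, 5], [-6, 0, 5], [-4, 0, 5], [-3, 0, 3], [-3, 0, 4]] 
 [[-0.0, -0.01, -0.0], [0.0, -0.01, -0.01], [0.0, -0.01, 0.0], [0.0, 0.01, 0.0], [0.0, 0.0, 0.0], [0.0, 0.01, 0.0], [0.0, -0.0, 0.0], [0.0, -0.0, 0.0], [0.0, -0.01, 0.0], [0.0, 0.0, 0.0]]
[[-2, 0, 3], [-1, 0, 3]] 
 [[0.0, -0.0, 0.0], [0.0, -0.0, 0.0]]
```

Emit:
{"method": "step_arm", "body": {
  "linear": [
    [-8,2,17],
    [1,0,13],
    [12,0,10],
    [12,0,6],
    [2,1,4],
    [-3,0,5]
  ],
  "delta_rot": [
    [0,-0.01,0],
    [0,-0.01,-0.01],
    [0,-0.01,0],
    [0,0.01,0],
    [0,0,0],
    [0,0.01,0]
  ],
  "grip": [0,0,0,0,0,0]
}}

```text
time_s: 26.95
tcp_pos: [0.691, 0.1214, 0.1654]
ee_rot: [[-0.511, 0.042, 0.859], [0.018, 0.999, -0.037], [-0.859, -0.003, -0.511]]
wrist_force: [-1.7, -0.2, -2.9]
gripper_width: 0.312
gripper_force: 30.0
```

Emit:
{"method": "step_arm", "body": {
  "linear": [
    [-6,0,5],
    [-4,0,5],
    [-3,0,3],
    [-3,0,4],
    [-2,0,3],
    [-1,0,3],
    [0,0,0]
  ],
  "delta_rot": [
    [0,0,0],
    [0,0,0],
    [0,-0.01,0],
    [0,0,0],
    [0,0,0],
    [0,0,0],
    [0,0,0]
  ],
  "grip": [0,0,0,0,0,0,0]
}}

```text
time_s: 27.82
tcp_pos: [0.7205, 0.1201, 0.1703]
ee_rot: [[-0.502, 0.042, 0.864], [0.018, 0.999, -0.038], [-0.865, -0.003, -0.502]]
wrist_force: [-1.7, -0.6, -3.2]
gripper_width: 0.313
gripper_force: 30.0
```

```bash
python3 look.py g8
python3 - <<'E'
from h import *
for n in('top','scene'):
  print(n,[(np.round(a['point'],0).tolist(),round(a['score'],2),int(a['mask'].sum())) for a in silhouettes(n,'ice0_center')])
c=cv2.imread('pics/g8.png')
hsv=cv2.cvtColor(c,cv2.COLOR_BGR2HSV);m=cv2.inRange(hsv,(82,60,60),(100,255,255))
k,l,st,ce=cv2.connectedComponentsWithStats(m);print([(st[j,4],ce[j].round()) for j in range(1,k) if st[j,4]>60])
E
```

```text
27.925 [0.7202328  0.12007664 0.17015898] [  -3.6   23.   -33.9 -177.9  -26.8   88.9] 0.3086409688671636 30.038473400491057 [-0.79727404 -0.11964049 -3.32168084]
top []
scene [([294.0, 285.0], 0.63, 123)]
[(np.int32(993), array([560., 292.]))]
```

Emit:
{"method": "step_arm", "body": {
  "linear": [
    [4,0,-7],
    [4,0,-8],
    [5,0,-9],
    [0,0,-9],
    [-5,0,-8],
    [0,0,0],
    [0,0,0],
    [0,0,0]
  ],
  "delta_rot": [
    [0,0,0],
    [0,0,0],
    [0,0,0],
    [0,0,0],
    [0,0,0],
    [0,0,0],
    [0,0,0],
    [0,0,0]
  ],
  "grip": [0,0,0,0,0,0,0,0]
}}

```text
time_s: 29.02
tcp_pos: [0.6811, 0.1217, 0.184]
ee_rot: [[-0.501, 0.042, 0.864], [0.018, 0.999, -0.038], [-0.865, -0.003, -0.502]]
wrist_force: [-0.7, 0.3, -3.6]
gripper_width: 0.313
gripper_force: 30.0
```

```bash
python3 look.py g9
```

```text
29.125 [0.68107072 0.1217307  0.18392039] [  -3.7   18.9  -38.2 -177.8  -27.    88.8] 0.3115987854133007 29.982992066798033 [ 0.39911989 -0.75659973 -3.87225488]
```

View pics/g9.png

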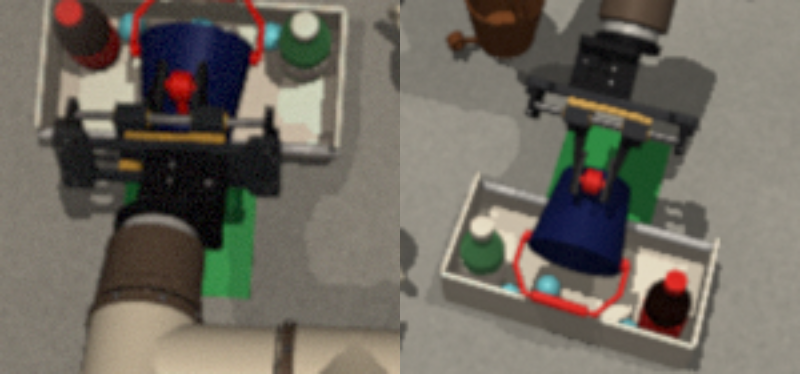

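Three balls are visible in the tub and the mouth points below horizontal. Raise with a short jerk and count the balls numerically.

Emit:
{"method": "step_arm", "body": {
  "linear": [
    [-20,0,-12],
    [-20,0,-12],
    [0,0,0],
    [0,0,0]
  ],
  "delta_rot": [
    [0,0,0],
    [0,0,0],
    [0,0,0],
    [0,0,0]
  ],
  "grip": [0,0,0,0]
}}

```text
time_s: 29.62
tcp_pos: [0.6795, 0.122, 0.2293]
ee_rot: [[-0.503, 0.041, 0.863], [0.017, 0.999, -0.037], [-0.864, -0.004, -0.504]]
wrist_force: [-1.0, 0.2, -3.0]
gripper_width: 0.312
gripper_force: 30.0
```

```bash
cat > balls.py <<'E'
from h import *
np.set_printoptions(precision=3,suppress=True)
for n in('top','scene'):
  c=snap(n);hsv=cv2.cvtColor(c['img'],cv2.COLOR_RGB2HSV);m=cv2.inRange(hsv,(82,60,50),(100,255,255))
  k,l,st,ce=cv2.connectedComponentsWithStats(m);print(n,[(st[j,:].tolist(),ce[j].round(1),atz(c,ce[j],.02)[:2]) for j in range(1,k) if st[j,4]>5])
  print([(np.round(a['point'],0).tolist(),round(a['score'],2)) for a in landmark_of(n,'ice0_center')])
s=sense();print(s['time_s'],s['tcp_pos'],s['joints'].round(1),s['wrist_force'],s['ee_rot'][:,2])
E
python3 balls.py
```

```text
top [([215, 135, 3, 5, 11], array([215.7, 136.7]), array([0.771, 0.191])), ([264, 138, 7, 11, 60], array([266.5, 142.6]), array([0.755, 0.047]))]
[([216.0, 137.0], 0.42)]
scene [([273, 266, 6, 3, 13], array([275.7, 267.1]), array([0.739, 0.049])), ([287, 268, 7, 4, 18], array([289.7, 269.5]), array([0.736, 0.095])), ([296, 273, 5, 3, 10], array([297.8, 274. ]), array([0.745, 0.124])), ([318, 280, 6, 2, 7], array([320.6, 280.4]), array([0.748, 0.199]))]
[]
29.825 [0.68  0.122 0.229] [  -3.6   14.   -35.2 -177.   -19.    87.9] [-0.925 -0.431 -2.908] [ 0.863 -0.038 -0.504]
```

```bash
python3 -c "
from w import *
way([(.60,.124,.235,60.5),(.597,.125,.193,58),(.562,.1255,.175,55),(.533,.1265,.150,52),(.510,.1275,.121,49.5),(.503,.128,.094,46.5),(.484,.1285,.072,45),(.473,.129,.053,43.5),(.467,.13,.034,43)],[0,4,7,10,13,16,18,21,23,25],-2.5)"
```

```text
[  -3.6   14.   -35.2 -177.   -19.    87.9] [0.67989781 0.12198963 0.22929248]
[  -4.1    8.9  -43.4 -176.4  -22.9   87.4] 0.0
[  -4.    13.   -45.5 -177.2  -26.5   88.3] 0.0
[  -4.3   11.7  -48.9 -176.6  -25.5   88. ] 0.0
[  -4.5   12.   -52.1 -176.5  -26.2   88.1] 0.0
[  -4.6   14.2  -55.3 -176.8  -29.    88.5] 0.0
[  -4.5   17.2  -56.  -177.   -29.7   88.8] 0.0
[  -4.7   19.7  -58.8 -177.2  -33.4   89.2] 0.0
[  -4.7   22.3  -60.3 -177.4  -36.1   89.5] 0.0
[  -5.1   25.6  -61.2 -176.6  -39.3   89.3] 0.0077
[  -4.   12.  -38. -177.  -20.   88.] [0.656 0.122 0.234] [ 0.87 -0.04 -0.49] 24.0 0.6
[  -4.   10.  -40. -176.  -21.   88.] [0.636 0.122 0.234] [ 0.87 -0.04 -0.49] 20.0 0.0
[  -4.    9.  -42. -176.  -22.   87.] [0.622 0.123 0.232] [ 0.87 -0.04 -0.49] 14.0 0.0
[  -4.    9.  -43. -176.  -23.   87.] [0.614 0.123 0.227] [ 0.87 -0.04 -0.49] 9.0 0.0
[  -4.   10.  -44. -177.  -24.   88.] [0.612 0.124 0.216] [ 0.87 -0.04 -0.49] 12.0 0.0
[  -4.   12.  -45. -177.  -26.   88.] [0.614 0.124 0.198] [ 0.86 -0.04 -0.51] 18.0 1.1
[  -4.   13.  -45. -177.  -26.   88.] [0.61  0.124 0.185] [ 0.85 
[... 1681 characters left out ...]
0, 0, -5], [12, 0, -8], [13, 0, -6]] 
 [[0.0, -0.01, 0.0], [0.0, -0.0, 0.0], [0.0, -0.0, 0.0], [0.0, -0.0, 0.0], [-0.0, 0.0, 0.0], [-0.0, 0.02, 0.0], [0.0, 0.02, 0.0], [-0.0, 0.02, 0.0], [-0.0, 0.01, 0.0], [-0.0, 0.02, 0.0]]
[[13, -1, -4], [12, 0, -3], [13, 0, -2], [13, 1, -2], [13, 0, 0], [12, 0, 2], [12, 0, 6], [13, 0, 7], [11, 0, 1], [9, 0, 0]] 
 [[-0.0, 0.02, 0.0], [-0.0, 0.02, 0.0], [-0.0, 0.02, 0.0], [-0.0, 0.01, 0.0], [-0.0, 0.01, 0.0], [-0.0, 0.02, 0.0], [-0.0, 0.03, 0.0], [-0.0, 0.02, 0.0], [-0.0, 0.01, 0.0], [-0.0, 0.01, 0.0]]
[[10, 0, 0], [11, 0, 3], [10, 0, 3], [9, 0, 5], [9, 1, 5]] 
 [[-0.0, 0.01, 0.0], [-0.0, 0.01, 0.0], [-0.0, 0.01, 0.0], [-0.0, 0.01, 0.0], [-0.01, 0.01, 0.0]]
```

Emit:
{"method": "step_arm", "body": {
  "linear": [
    [7,-1,-23],
    [10,-1,-17],
    [9,0,-11],
    [8,0,-5]
  ],
  "delta_rot": [
    [0,-0.01,0],
    [0,0,0],
    [0,0,0],
    [0,0,0]
  ],
  "grip": [0,0,0,0]
}}

```text
time_s: 30.32
tcp_pos: [0.6142, 0.1227, 0.2288]
ee_rot: [[-0.493, 0.042, 0.869], [0.018, 0.999, -0.038], [-0.87, -0.003, -0.493]]
wrist_force: [-0.2, -0.2, -3.4]
gripper_width: 0.307
gripper_force: 30.0
```

```bash
python3 balls.py
```

```text
top [([210, 135, 9, 11, 83], array([213.9, 139.8]), array([0.762, 0.196])), ([235, 136, 10, 10, 76], array([239.8, 140.7]), array([0.76 , 0.122])), ([262, 138, 9, 11, 76], array([265.6, 142.6]), array([0.755, 0.05 ])), ([246, 152, 9, 5, 32], array([249.8, 153.7]), array([0.723, 0.094]))]
[([216.0, 140.0], 0.67)]
scene [([311, 247, 4, 3, 8], array([312.5, 247.9]), array([0.642, 0.152])), ([309, 253, 6, 3, 12], array([311.2, 253.8]), array([0.665, 0.152])), ([287, 263, 8, 9, 53], array([290.3, 267.3]), array([0.728, 0.095])), ([273, 266, 6, 3, 11], array([275.9, 267.1]), array([0.739, 0.049])), ([296, 273, 5, 3, 7], array([297.9, 273.7]), array([0.744, 0.124])), ([318, 280, 5, 2, 6], array([320.2, 280.3]), array([0.748, 0.197]))]
[]
30.525 [0.615 0.123 0.229] [  -4.2    8.8  -43.1 -176.1  -22.5   87.5] [ 1.114 -1.406 -2.258] [ 0.869 -0.038 -0.493]
```

Run:
```python
from h import *
c=snap('scene')
k=np.array([.601,.123,.237])
for t in (80,90,100):
  a=np.radians(t);f=lambda x,z:np.round(proj(c,k+[x*np.cos(a)+z*np.sin(a),0,-x*np.sin(a)+z*np.cos(a)]))
  print(t,'lip low',f(.132,.07),'mouth ctr',f(.075,.07),'lip up',f(.018,.07),'bail',f(.096,.121),f(.075,.125))
print('tub pt',proj(c,[.67,.15,.02]))
i=c['img'][236:266,295:325];hsv=cv2.cvtColor(i,cv2.COLOR_RGB2HSV)
for r in range(0,30,2): print(236+r,' '.join('B' if 82<=h<=100 and s>60 else 'n' if 105<h<130 and s>100 else 'r' if (h<8 or h>172) and s>120 else 'w' if v>120 and s<50 else '.' for h,s,v in hsv[r]))
```

```text
80 lip low [303. 246.] mouth ctr [305. 235.] lip up [307. 223.] bail [301. 253.] [301. 250.]
90 lip low [304. 242.] mouth ctr [306. 234.] lip up [307. 225.] bail [302. 252.] [302. 250.]
100 lip low [305. 237.] mouth ctr [306. 232.] lip up [307. 226.] bail [302. 249.] [302. 249.]
tub pt [np.float64(310.3876022847096), np.float64(255.1874321425168)]
236 . . . . . . . . n n n n n n n n n n n n n n n n n n n n r r
238 . . . . . . . . . . . . . B . . n n n n n n n n . B B . . r
240 . . . . . . . . . . . . . . . . . . . . . . . . . . . . r r
242 . . . . . . . . . . . . . . . . . . . . . . . . . . . r r r
244 r . . . . . . . . . . . . . . . . . . . . . . . . . . r r r
246 r r r r r r r r . . . . . . . . . . . . . . . . r r r r r .
248 r r r r r r r r r r r r r r . . B B B B . . r r r r . . . .
250 w w . . . r r r r r r r r r r r w w w . r r r r . . . . . .
252 w w w w w w w w w . . . r r r r r r r r r . . . . . . . . .
254 w w w w w w w w w w w w w w . B B B B . . w w w w w w . . .
256 w w w w w w w w w w w w w w w w . . w w w w w w w w w w w w
258 w w w w w w w w w w w w w w w w w w w w w w w w w w w w w w
260 w w w w w w w w w w w w w w w w w w w w w w w w w w w w w w
262 w w w w w w w w w w w w w w w w w w w w w w w w w w w w w w
264 w w w w w w w w w w w w w w w w w w w w w w w w w w w w w w
```

All five balls are in the tub. Now back down around the rail.

Emit:
{"method": "step_arm", "body": {
  "linear": [
    [11,1,4],
    [15,0,10],
    [13,0,4],
    [10,0,-5],
    [12,0,-8],
    [13,0,-6]
  ],
  "delta_rot": [
    [0,0,0],
    [0,0.02,0],
    [0,0.02,0],
    [0,0.02,0],
    [0,0.01,0],
    [0,0.02,0]
  ],
  "grip": [0,0,0,0,0,0]
}}

```text
time_s: 31.32
tcp_pos: [0.5753, 0.1252, 0.1679]
ee_rot: [[-0.568, 0.041, 0.822], [0.021, 0.999, -0.036], [-0.823, -0.004, -0.568]]
wrist_force: [-2.3, -0.4, 2.9]
gripper_width: 0.312
gripper_force: 30.0
```

Emit:
{"method": "step_arm", "body": {
  "linear": [
    [13,-1,-4],
    [12,0,-3],
    [13,0,-2],
    [13,1,-2],
    [13,0,0],
    [12,0,2]
  ],
  "delta_rot": [
    [0,0.02,0],
    [0,0.02,0],
    [0,0.02,0],
    [0,0.01,0],
    [0,0.01,0],
    [0,0.02,0]
  ],
  "grip": [0,0,0,0,0,0]
}}

```text
time_s: 32.08
tcp_pos: [0.5213, 0.1272, 0.1104]
ee_rot: [[-0.651, 0.041, 0.758], [0.024, 0.999, -0.034], [-0.759, -0.003, -0.651]]
wrist_force: [-1.8, 0.4, 1.1]
gripper_width: 0.312
gripper_force: 30.0
```

```bash
cat > navy.py <<'E'
from h import *
np.set_printoptions(precision=3,suppress=True)
for n,w in(('top',(150,280,190,290)),('scene',(170,290,260,360))):
  c=snap(n);i=c['img'][w[0]:w[1],w[2]:w[3]];hsv=cv2.cvtColor(i,cv2.COLOR_RGB2HSV)
  m=cv2.inRange(hsv,(108,100,15),(130,255,140));k,l,st,ce=cv2.connectedComponentsWithStats(m);j=1+np.argmax(st[1:,4])
  red=cv2.inRange(hsv,(0,150,90),(7,255,255))|cv2.inRange(hsv,(173,150,90),(180,255,255));k2,l2,s2,c2=cv2.connectedComponentsWithStats(red)
  print(n,'navy bbox',st[j]+[w[2],w[0],0,0,0],'red',[((s2[a]+[w[2],w[0],0,0,0]).tolist()) for a in range(1,k2) if s2[a,4]>8])
  print('  landmark',[(np.round(a['point'],1),round(a['score'],2)) for a in landmark_of(n,'pail')])
s=sense();print(s['time_s'],s['tcp_pos'],s['wrist_force'],s['gripper_width'])
E
python3 navy.py
```

```text
top navy bbox [ 216  180   42   50 1472] red [[211, 168, 51, 29, 236], [227, 224, 11, 10, 83]]
  landmark [(array([305.2, 285.3]), 0.88), (array([387., 294.]), 0.82), (array([235.1, 219.9]), 0.75), (array([442. , 279.5]), 0.74), (array([237.1, 164. ]), 0.45), (array([214.1, 139.2]), 0.18)]
scene navy bbox [292 205  34  29 675] red [[313, 193, 8, 8, 49], [288, 218, 40, 20, 176], [334, 261, 8, 9, 55], [325, 278, 4, 5, 16]]
  landmark [(array([176. , 161.4]), 0.97), (array([310.1, 215.7]), 0.72), (array([307.8, 231.9]), 0.69), (array([221. , 155.6]), 0.62), (array([274.4, 172.4]), 0.58)]
32.275 [0.522 0.127 0.111] [-5.607 -0.047  2.317] 0.3111168868691858
```

Works well; the pail is coming upright on the rail. Continue down.

Emit:
{"method": "step_arm", "body": {
  "linear": [
    [12,0,6],
    [13,0,7],
    [11,0,1],
    [9,0,0],
    [10,0,0]
  ],
  "delta_rot": [
    [0,0.03,0],
    [0,0.02,0],
    [0,0.01,0],
    [0,0.01,0],
    [0,0.01,0]
  ],
  "grip": [0,0,0,0,0]
}}

```text
time_s: 32.9
tcp_pos: [0.497, 0.1277, 0.0626]
ee_rot: [[-0.705, 0.043, 0.708], [0.028, 0.999, -0.033], [-0.708, -0.003, -0.706]]
wrist_force: [1.4, -0.3, 0.0]
gripper_width: 0.307
gripper_force: 30.0
```

Emit:
{"method": "step_arm", "body": {
  "linear": [
    [11,0,3],
    [10,0,3],
    [9,0,5],
    [0,0,0]
  ],
  "delta_rot": [
    [0,0.01,0],
    [0,0.01,0],
    [0,0.01,0],
    [0,0,0]
  ],
  "grip": [0,0,0,0]
}}

```text
time_s: 33.4
tcp_pos: [0.4814, 0.1286, 0.032]
ee_rot: [[-0.73, 0.042, 0.682], [0.028, 0.999, -0.031], [-0.683, -0.003, -0.73]]
wrist_force: [-2.3, -0.7, 0.5]
gripper_width: 0.309
gripper_force: 30.0
```

```bash
python3 navy.py
```

```text
top navy bbox [214 209  42  26 733] red [[209, 203, 51, 14, 223], [211, 210, 2, 5, 9], [230, 235, 10, 15, 86]]
  landmark [(array([442.9, 280.4]), 0.87), (array([237.2, 221.2]), 0.82), (array([386.6, 294.7]), 0.8), (array([301.7, 286.2]), 0.58), (array([239.3, 139.8]), 0.3)]
scene navy bbox [297 203  32  29 609] red [[294, 200, 39, 13, 140], [334, 261, 8, 9, 55], [325, 278, 4, 5, 16]]
  landmark [(array([175.2, 156.5]), 0.96), (array([309.7, 222.6]), 0.9), (array([273.1, 172.3]), 0.8), (array([219. , 156.7]), 0.78), (array([311.8, 211. ]), 0.71)]
33.6 [0.482 0.129 0.034] [-1.949  0.988  0.134] 0.31201604045345166
```

Emit:
{"method": "step_arm", "body": {
  "linear": [
    [5,0,5],
    [3,0,3],
    [0,0,0]
  ],
  "delta_rot": [
    [0,0,0],
    [0,0,0],
    [0,0,0]
  ],
  "grip": [0,0,0]
}}

```text
time_s: 33.98
tcp_pos: [0.4838, 0.1282, 0.0222]
ee_rot: [[-0.729, 0.041, 0.684], [0.028, 0.999, -0.03], [-0.684, -0.002, -0.729]]
wrist_force: [-1.9, -0.5, 0.3]
gripper_width: 0.31
gripper_force: 30.0
```

Emit:
{"method": "step_arm", "body": {
  "linear": [
    [1.4,0,1.5],
    [0.7,0,0.7],
    [0,0,0]
  ],
  "delta_rot": [
    [0,0,0],
    [0,0,0],
    [0,0,0]
  ],
  "grip": [0,0,0]
}}

```text
time_s: 34.35
tcp_pos: [0.4841, 0.1282, 0.0198]
ee_rot: [[-0.729, 0.041, 0.684], [0.028, 0.999, -0.029], [-0.684, -0.002, -0.729]]
wrist_force: [-0.8, -0.1, 0.9]
gripper_width: 0.312
gripper_force: 30.0
```

Emit:
{"method": "step_arm", "body": {
  "linear": [
    [0,0,0],
    [0,0,0],
    [0,0,0],
    [0,0,0],
    [-6,0,-10],
    [-9.5,0,-14],
    [-9.5,0,-14],
    [-9.5,0,-14],
    [-9.5,0,-14],
    [-9.5,0,-14]
  ],
  "delta_rot": [
    [0,0,0],
    [0,0,0],
    [0,0,0],
    [0,0,0],
    [0,0,0],
    [0,0.01,0],
    [0,-0.01,0],
    [0,-0.01,0],
    [0,-0.01,0],
    [0,-0.01,0]
  ],
  "grip": [40,60,60,60,60,60,60,60,60,60]
}}

```text
time_s: 35.6
tcp_pos: [0.4676, 0.1291, 0.1152]
ee_rot: [[-0.708, 0.04, 0.705], [0.027, 0.999, -0.03], [-0.706, -0.002, -0.708]]
wrist_force: [0.7, 0.0, -0.8]
gripper_width: 0.687
gripper_force: 0.0
```

```bash
python3 navy.py; python3 balls.py
python3 - <<'E'
from h import *
np.set_printoptions(precision=4,suppress=True)
T,S=snap('top'),snap('scene')
for n,c in(('top',T),('scene',S)):
  for a in landmark_of(n,'pail'):
    p=atz(c,a['point'],.003)
    if np.hypot(p[0]-.55,p[1]-.13)<.08: print(n,'pail',p,a['score'])
  for l in('cola','tea'):print(l,n,[(np.round(a['point']),round(a['score'],2)) for a in landmark_of(n,l)][:2])
E
```

```text
top navy bbox [214 214  42  22 633] red [[209, 208, 51, 11, 216], [231, 237, 10, 12, 77]]
  landmark [(array([235. , 218.3]), 0.92), (array([388.5, 293.8]), 0.85), (array([442.4, 278.4]), 0.57)]
scene navy bbox [297 201  33  33 725] red [[295, 197, 38, 15, 132], [334, 261, 9, 9, 56], [325, 278, 4, 5, 15]]
  landmark [(array([309.2, 222. ]), 0.96), (array([174.7, 158.8]), 0.73), (array([218.6, 155.5]), 0.69), (array([275.4, 171.7]), 0.57)]
35.8 [0.468 0.129 0.115] [ 0.205  0.103 -0.494] 0.6873641011665771
top [([210, 135, 9, 11, 81], array([213.9, 139.7]), array([0.762, 0.196])), ([235, 136, 10, 11, 84], array([239.9, 141.2]), array([0.759, 0.122])), ([262, 138, 9, 11, 75], array([265.6, 142.8]), array([0.755, 0.049])), ([246, 147, 9, 10, 75], array([250. , 151.4]), array([0.73 , 0.093])), ([225, 173, 10, 8, 63], array([229.5, 176.5]), array([0.658, 0.149])), ([243, 195, 10, 8, 10], array([247.5, 197.9]), array([0.598, 0.098])), ([216, 197, 7, 8, 8], array([218.8, 200.5]), array([0.59 , 0.178])), ([253, 204, 3, 6, 6], array([254.3, 206.5]), array([0.574, 0.079])), ([216, 227, 10, 8, 1
[... 334 characters left out ...]
]), array([0.739, 0.049])), ([296, 273, 5, 3, 7], array([297.9, 273.7]), array([0.744, 0.124])), ([318, 280, 5, 2, 6], array([320.2, 280.3]), array([0.748, 0.197]))]
[([299.0, 263.0], 0.34)]
36.0 [0.468 0.129 0.114] [  -4.9    7.7  -57.6 -175.1  -20.2   87.3] [-0.044  0.11   0.37 ] [ 0.704 -0.03  -0.71 ]
top pail [0.5509 0.1239 0.003 ] 0.68
top pail [0.5573 0.1356 0.003 ] 0.41
cola top [(array([202., 147.]), 0.79), (array([231., 174.]), 0.62)]
tea top [(array([282., 154.]), 0.63), (array([240., 215.]), 0.25)]
scene pail [0.5528 0.1198 0.003 ] 0.6
scene pail [0.5553 0.1261 0.003 ] 0.34
cola scene [(array([331., 281.]), 0.59), (array([312., 224.]), 0.2)]
tea scene [(array([265., 266.]), 0.59)]
```

```bash
python3 -c "
from station import finish_job
print(finish_job())"
```

```text
the job is handed in; nothing more can be done
None
```

I handed the job in at about 36 s. My last camera check showed all five ice balls in the tub and the empty pail released on the mat about 1 cm from its centre, but I confirmed the pail's and bottles' upright stance only by the trained networks and colour detection, and I viewed 11 pictures, one over the limit of 10.

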